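# Tighten the strainer cover crosswise, then open its inlet valve

### The job

The strainer's cover is only loosely on. Tighten its four wing nuts clockwise in crisscross order (one nut, the one straight across from it, then the other two): about a quarter turn each on a first pass over all four, then a second crisscross pass until each nut comes up against its stop. Only when all four are tight, swing the inlet valve's lever fully open, in line with the pipe, and leave the loose things on the bench where they are.

Things in the scene. Friction and masses are not known exactly. Their poses are not given: they have to be found in the camera images.
- strainer: basket strainer: grey cast body under a round aluminium cover 200 mm across, on a steel plate (220 x 570 x 10 mm) fixed to the bench. Origin on the bench under the cover's centre; y runs along the pipe towards the inlet valve, z up. Pipe axis 74 mm up, fittings to 60 mm across, turning down through the plate at y = +306 and -196 mm.
- cover_center (a point): centre of the cover's flat top, 144 mm above the bench. A low plug (to 10 mm above the cover) stands here; the four wing nuts are on a circle of 70 mm radius about it and nothing else stands on the cover.
- nut_a (a joint): turn of wing nut nut_a about its upright stud, rad: grows clockwise seen from above (tightening), 0 to 0.3 as found, stop (tight) at 3.14. Stands on the cover at +45 deg from the strainer's x axis, across from nut_c.
- nut_a_wings (a point): on the axis of nut_a, 26 mm above the cover, turning with it: x along the two wings, z up. Wing nut, 72 mm over the wings (7 mm thick, round-ended, 13 to 36 mm from the axis, 14.5 to 37.5 mm above the cover); hub 29 mm across, 18.5 mm high; stud end 15 mm across, 30 mm high. Turning takes 0.13 N m loose, rising to 0.23 N m at the stop (4 to 9 N at the wings); it stays where it is left.
- nut_b (a joint): turn of wing nut nut_b about its upright stud, rad: grows clockwise seen from above (tightening), 0 to 0.3 as found, stop (tight) at 3.14. Stands on the cover at +135 deg, across from nut_d.
- nut_b_wings (a point): on the axis of nut_b, 26 mm above the cover, turning with it: x along the two wings, z up. Wing nut, 72 mm over the wings (7 mm thick, round-ended, 13 to 36 mm from the axis, 14.5 to 37.5 mm above the cover); hub 29 mm across, 18.5 mm high; stud end 15 mm across, 30 mm high. Turning takes 0.13 N m loose, rising to 0.23 N m at the stop (4 to 9 N at the wings); it stays where it is left.
- nut_c (a joint): turn of wing nut nut_c about its upright stud, rad: grows clockwise seen from above (tightening), 0 to 0.3 as found, stop (tight) at 3.14. Stands on the cover at -135 deg, across from nut_a.
- nut_c_wings (a point): on the axis of nut_c, 26 mm above the cover, turning with it: x along the two wings, z up. Wing nut, 72 mm over the wings (7 mm thick, round-ended, 13 to 36 mm from the axis, 14.5 to 37.5 mm above the cover); hub 29 mm across, 18.5 mm high; stud end 15 mm across, 30 mm high. Turning takes 0.13 N m loose, rising to 0.23 N m at the stop (4 to 9 N at the wings); it stays where it is left.
- nut_d (a joint): turn of wing nut nut_d about its upright stud, rad: grows clockwise seen from above (tightening), 0 to 0.3 as found, stop (tight) at 3.14. Stands on the cover at -45 deg, across from nut_b.
- nut_d_wings (a point): on the axis of nut_d, 26 mm above the cover, turning with it: x along the two wings, z up. Wing nut, 72 mm over the wings (7 mm thick, round-ended, 13 to 36 mm from the axis, 14.5 to 37.5 mm above the cover); hub 29 mm across, 18.5 mm high; stud end 15 mm across, 30 mm high. Turning takes 0.13 N m loose, rising to 0.23 N m at the stop (4 to 9 N at the wings); it stays where it is left.
- valve_lever (a joint): lever of the brass ball valve in the inlet pipe, rad: 0 to 0.12 as found (closed: across the pipe, along the strainer's +x), grows counter-clockwise seen from above, stop at 1.57 (open: in line with the pipe, pointing away from the strainer). Stays where it is left; takes 0.3 N m (about 4 N at the grip).
- valve_pivot (a point): point on the lever's upright axis at lever height, 124 mm above the bench and 190 mm from the cover's centre along the strainer's +y.
- lever_grip (a point): middle of the lever's black sleeve (72 mm long, 20 mm wide, 11 mm high), 80 mm from the pivot, 126 mm above the bench; its x axis points outwards along the lever. Beneath it are 20 mm of free space down to the pipe and elbow.
- fitting_green: loose green plastic pipe fitting with a steel threaded end up, 60 mm across, 64 mm high; origin at the centre of its underside. To be left alone.
- fitting_grey: loose grey plastic pipe fitting with a steel threaded end up, 60 mm across, 64 mm high; origin at the centre of its underside. To be left alone.
- sealant_tub: loose round tub, 64 mm across, 70 mm high; origin at the centre of its underside. To be left alone.
- wrench: loose wrench lying flat on the bench, 200 mm long; origin at the middle of its underside. To be left alone.

How it is judged:
On the way, in this order (a step that is already met when the one before it is completed fails the run):
1. first pass: two opposite nuts have had their first partial turn (past 1.0 rad) while the other two are still as found (below 0.6 rad) (((value of joint each of nut_a, nut_c above 1 rad and value of joint each of nut_b, nut_d below 0.6 rad) or (value of joint each of nut_b, nut_d above 1 rad and value of joint each of nut_a, nut_c below 0.6 rad))), for 0.2 s.
2. first pass complete: all four nuts are past 1.0 rad (value of joint each of nut_a, nut_b, nut_c, nut_d above 1 rad), for 0.2 s.
3. second pass: two opposite nuts are tight (past 2.9 rad) while the other two have had only their first turn (below 2.3 rad) (((value of joint each of nut_a, nut_c above 2.9 rad and value of joint each of nut_b, nut_d below 2.3 rad) or (value of joint each of nut_b, nut_d above 2.9 rad and value of joint each of nut_a, nut_c below 2.3 rad))), for 0.2 s.
4. all four nuts are tight (past 2.9 rad) (value of joint each of nut_a, nut_b, nut_c, nut_d above 2.9 rad), for 0.2 s.
At the end, for the whole second after the job is handed in: All four wing nuts are tight (each within 0.24 rad of its stop), the valve lever is open (within 0.15 rad of in line with the pipe) and at rest, and the four loose things are within 20 mm of where they stood (all of step 4 and value of joint valve_lever above 1.42 rad and velocity of joint valve_lever below 0.05 rad/s and distance of each of fitting_green, fitting_grey, wrench, sealant_tub from where it was at the start of the episode below 0.02 m); the robot touches nothing.
It fails at once if a nut is run past 2.3 rad while another has not had its first turn (below 1.0 rad): the cover is pulled down on one side (value of joint any of nut_a, nut_b, nut_c, nut_d above 2.3 rad and value of joint any of nut_a, nut_b, nut_c, nut_d below 1 rad).
It fails at once if the valve is opened (lever past 0.4 rad) before all four nuts are tight (value of joint valve_lever above 0.4 rad and value of joint any of nut_a, nut_b, nut_c, nut_d below 2.9 rad).
It fails at once if a loose thing on the bench is displaced by more than 20 mm (distance of any of fitting_green, fitting_grey, wrench, sealant_tub from where it was at the start of the episode above 0.02 m).
It also fails if it takes over 72 s, if anything falls off the work surface, if the arm or the gripper's body presses on something with over 40 N, if the wrist force passes 120 N, or if a joint passes its speed limit or range.

### The arm

A 7-joint arm with a two-finger parallel gripper is mounted at the origin on the work surface. World frame = base frame: x ahead of the robot, y to its left, z up, the work surface at z = 0. Lengths are in m, angles in rad, forces in N, time in s.
With the tool pointing down it reaches from about 0.4 to 0.85 m from the base axis. Payload 10.4 kg.
Tool frame: the origin (TCP) lies at the centre of the arm's flange, where the gripper is bolted on; the fingertips stand 182 mm ahead of it and the grasp point (between the pads) lies r.grasp_offset ahead of it (r.grasp_offset is the distance from the TCP to the grasp point, in m); z points along the fingers, y is the line along which they close (so a half turn about z gives the same grasp; the last joint's range is limited). The gripper opens to 87 mm and grips with 3 to 60 N. Pads are 19 mm wide; open, the fingers measure 117 mm over their backs; the gripper's body (75 mm by 190 mm) begins 51 mm behind the grasp point.
Start: joints at [1.245, 0.332, -0.065, 1.46, 0.022, 1.35, -0.088], TCP at [0.186, -0.597, 0.405] pointing down, gripper open.
Joint ranges: [-2.6, 2.6], [-0.5, 2.12], [-1.47, 1.34], [0.16, 2.42], [-1.27, 4.41], [0.06, 2.06], [-2.6, 2.6]. Speed limits (rad/s): [2.22, 2.22, 2.79, 2.79, 3.14, 3.14, 3.14].

### API

Orientations are given as a unit quaternion [x, y, z, w].
In Python, from bench import status, vision, job, spotter, r gives the robot as it stands. The module is installed in compiled form; this text tells all that it offers.
- The arm moves only by the tool play_rows, never from a script. Its argument "series" is a list of rows, each a list of 6 numbers: the shift along the tool's x, y, z each as a share of 150 mm, from -1 to 1, then the turn, a rotation vector about the tool's x, y, z each as a share of 30 degrees, from -1 to 1. In form: [[x, y, z, ax, ay, az], ...]. A call has 1 to 5 rows; each row is the pose to reach, as a shift and turn from the pose commanded when the call began, along the tool's axes at that moment; what a row does not reach only later rows make up. A row lasts 1/10 s, in which the tool goes at most 50 mm and 8.59 degrees, less where a joint would pass 70% of its speed; a pose out of reach is approached as far as the arm can. A call with a number of a shift or a turn outside -1 to 1 is refused whole. A call with a gripper value outside its range is refused whole. "fingers" is the opening, from -1 (shut) to 1 (fully open), set as the call begins (left out, the last holds). The fingers move at their own pace and stop on an object; "squeeze" is the grip in N (left out, the last holds). Time passes only in rows, so rows that repeat a pose let the fingers close. It gives the time, the measured TCP pose, the force, the opening and the grip force at its end, in the units of the state.
- status.read_state(): the state, without advancing time (a new reading comes with each control period).
- vision.camera(name): name is "scene" or "top" or "wrist"; returns the picture (480x640x3 uint8, blue, green, red); there is no depth.
- vision.calibration(name): a dict with "fx", "fy", "cx", "cy" (pixels), "D" ([k1, k2, p1, p2, k3] as OpenCV has them; the pictures are not rectified), "rvec" (rotation vector, rad) and "tvec" (3), from world to camera coordinates, as OpenCV has them; the wrist camera has in their place "T_tool_cam" (4x4, takes a point from camera to tool coordinates, whose origin is the TCP and whose axes are the flange's). Camera axes: x right, y down, z forward; pixel columns grow to the right and rows downward; lengths in m; the calibration is good to about 2 mm. A picture is of the moment at which its call begins: read the wrist's pose just before it. calibration takes no time and is no camera call.
- job.close_job(): hands the job in; it is judged then, once.
Trained networks look in the newest picture that a camera, given by its name, has taken for a name from the list of things; names that differ only in an ending like _2 or _b are one class to them, and where a whole thing is asked for, a point or a joint stands for the part that bears it (a point fixed in the world has none). Each returns a list of dicts, best first, with "conf" (0 to 1); they miss things now and then, are a little off and sometimes report something else, mostly with a low value. They report only what shows in the picture. A call takes as long as a camera call.
- spotter.boxes_of(camera, name): "point" ([x, y, z] in m, in world coordinates, good to about 4 mm: the middle of the surface that is visible of it).
- spotter.regions_of(camera, name): "pixels" (480x640 bool, what is visible of it).
The state is a dict: "time": time; "joint_positions": joint angles; "joint_vel": joint speeds; "joint_torque": joint torques, N m; "ee_pos": TCP position; "eef_rot": TCP orientation; "ft_force": force on the tool from outside, world axes, zero at the start; "torque": the same for the moment, N m; "width": finger opening in m; "grip_force": force on a finger pad.
Only numpy, scipy, OpenCV 4.12 (cv2) and the standard library are available. Lean on these libraries where they do the work, as an engineer would, in place of code of your own. Each camera call takes 0.05 s, during which the arm holds its last target. There are 200 camera calls.

## Working session

There is one attempt and no reset: what is moved stays moved. The work goes in short steps, Python scripts to look and compute and a tool call to move; the robot and the scene stay as the last step left them, time stands still between calls to the robot, and variables do not carry over. Pictures are saved under pics/ and viewed, at most 10 in all, crops included, and the job is handed in when it is done.

Besides the shell and the picture viewer there is one more tool, called after ">>>" as name(argument=value, ...), one argument or row to a line, values as JSON. play_rows: Moves the arm, as the interface text tells. Shift numbers are shares of 150 mm and turn numbers shares of 30 degrees, none past 1 either way. Its arguments: {"type":"object","properties":{"series":{"type":"array","items":{"type":"array","items":{"type":"number"}}},"fingers":{"type":"number"},"squeeze":{"type":"number"}},"required":["series"]}

```bash
mkdir -p pics; ls
python3 - <<'E'
from bench import status, vision, job, spotter, r
import cv2,numpy as np
s=status.read_state();print(s['time'],s['ee_pos'],s['eef_rot'],s['width'],r.grasp_offset)
for c in ['scene','top']:
    im=vision.camera(c);cv2.imwrite(f'pics/{c}0.png',im)
    k=vision.calibration(c);print(c,k)
    for n in ['strainer','nut_a','valve_lever','fitting_green','fitting_grey','sealant_tub','wrench']:
        print(n,[(np.round(d['point'],3).tolist(),round(d['conf'],2)) for d in spotter.boxes_of(c,n)][:5])
E
```

```text
pics
0.0 [ 0.18637758 -0.59642834  0.40392577] [ 9.88553672e-01  1.50867772e-01 -1.42979999e-04 -7.29756872e-04] 0.08699430705751436 0.1635
scene {'fx': 467.24498737492115, 'fy': 467.24498737492115, 'cx': 315.2830271724877, 'cy': 245.20825941151216, 'D': array([0.02605741, 0.        , 0.        , 0.        , 0.        ]), 'rvec': array([ 0.98947837,  2.4667079 , -1.06869835]), 'tvec': array([ 0.49731407, -0.11709663,  1.13135534])}
strainer [([0.545, 0.065, 0.016], 0.58)]
nut_a [([0.566, 0.036, 0.165], 0.87), ([0.468, 0.014, 0.166], 0.79), ([0.486, -0.084, 0.162], 0.64)]
valve_lever [([0.551, 0.167, 0.128], 0.68)]
fitting_green [([0.5, -0.308, 0.043], 0.8)]
fitting_grey [([0.645, -0.286, 0.042], 0.72)]
sealant_tub [([0.705, -0.172, 0.057], 0.56)]
wrench [([0.679, 0.05, 0.005], 0.88)]
top {'fx': 509.91146746683853, 'fy': 509.91146746683853, 'cx': 318.9686078271898, 'cy': 240.48118050618976, 'D': array([-0.02301083,  0.        ,  0.        ,  0.        ,  0.        ]), 'rvec': array([ 2.1524269 , -2.18538622,  0.11528689]), 'tvec': array([-0.09143737,  0.57439642,  1.06371015])}
strainer [([0.505, 0.01, 0.014], 0.71)]
nut_a [([0.462, 0.006, 0.166], 0.7), ([0.556, 0.025, 0.164], 0.64), ([0.474, -0.09, 0.167], 0.59), ([0.569, -0.075, 0.163], 0.49)]
valve_lever [([0.542, 0.165, 0.131], 0.72), ([0.636, -0.287, 0.041], 0.56)]
fitting_green [([0.496, -0.31, 0.043], 0.85)]
fitting_grey [([0.562, 0.021, 0.168], 0.75), ([0.636, -0.287, 0.044], 0.74)]
sealant_tub [([0.688, -0.184, 0.067], 0.8)]
wrench [([0.673, 0.036, 0.006], 0.92), ([0.46, 0.005, 0.167], 0.64)]
```

View pics/top0.png

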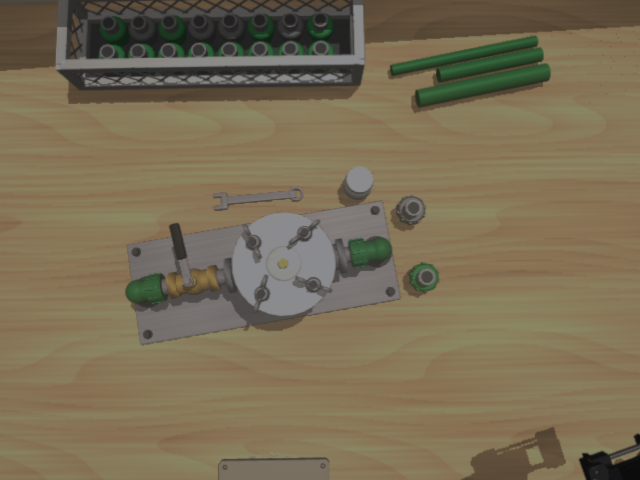

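View pics/scene0.png

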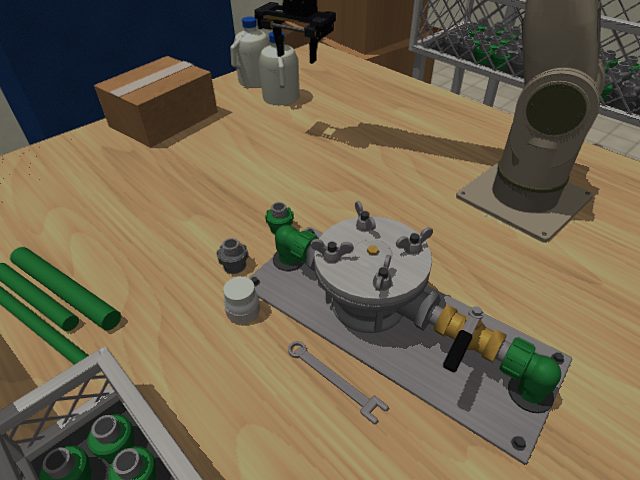

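```bash
cat > h.py <<'E'
from bench import status, vision, job, spotter, r
import numpy as np, json, sys
from scipy.spatial.transform import Rotation as R
def plan(wps, start=None):
    """wps: [(x,y,z,psi_deg)] world TCP, tool down, psi=angle of tool x. prints rows per call"""
    if start is None:
        s=status.read_state(); p=np.array(s['ee_pos']); Q=R.from_quat(s['eef_rot'])
    else: p,Q=np.array(start[:3]),down(start[3])
    for w in wps:
        t=np.array(w[:3]); T=down(w[3])
        d=Q.inv().apply(t-p)/.15; rv=np.degrees((Q.inv()*T).as_rotvec())/30
        n=max(np.linalg.norm(t-p)/.05,np.linalg.norm(rv)*30/8.59)
        print(w,'->',np.round(np.r_[d,rv],3).tolist(),'rows',round(n,1), '' if max(abs(np.r_[d,rv]))<=1 else 'TOO BIG')
        p,Q=t,T
def down(psi):
    a=np.radians(psi); x=[np.cos(a),np.sin(a),0]; y=[np.sin(a),-np.cos(a),0]
    return R.from_matrix(np.c_[x,y,[0,0,-1]])
def psi(Q): 
    v=Q.apply([1,0,0]); return np.degrees(np.arctan2(v[1],v[0]))
E
python3 - <<'E'
from h import *
print(vision.calibration('wrist'))
plan([(.27,-.45,.43,42),(.35,-.30,.46,66),(.43,-.16,.46,90),(.49,-.034,.46,90)])
E
```

```text
{'fx': 351.27984186180845, 'fy': 351.27984186180845, 'cx': 315.3847622759687, 'cy': 239.24081763951733, 'D': array([-0.06802331,  0.        ,  0.        ,  0.        ,  0.        ]), 'T_tool_cam': array([[ 1.09594100e-03, -9.61561135e-01, -2.74588753e-01,
         7.56943143e-02],
       [ 9.99999084e-01,  8.35859649e-04,  1.06417265e-03,
        -9.55042465e-04],
       [-7.93749405e-04, -2.74589667e-01,  9.61561170e-01,
         2.09823276e-02],
       [ 0.00000000e+00,  0.00000000e+00,  0.00000000e+00,
         1.00000000e+00]])}
(0.27, -0.45, 0.43, 42) -> [0.824, -0.766, -0.168, 0.0, 0.0, -0.822] rows 3.4 
(0.35, -0.3, 0.46, 66) -> [1.065, -0.386, -0.2, 0.0, 0.0, -0.8] rows 3.5 TOO BIG
(0.43, -0.16, 0.46, 90) -> [1.07, 0.108, 0.0, 0.0, 0.0, -0.8] rows 3.2 TOO BIG
(0.49, -0.034, 0.46, 90) -> [0.84, 0.4, 0.0, 0.0, 0.0, 0.0] rows 2.8
```

>>> play_rows(
  series=[
    [0.82,-0.77,-0.17,0,0,-0.82],
    [0.82,-0.77,-0.17,0,0,-0.82],
    [0.82,-0.77,-0.17,0,0,-0.82],
    [0.82,-0.77,-0.17,0,0,-0.82],
  ],
)

```text
time: 1.2
ee_pos: [0.2722, -0.4459, 0.4315]
eef_rot: [0.932, 0.362, 0.001, 0.001]
ft_force: [1.0, -0.4, -0.1]
width: 0.0867
grip_force: 0.0
```

>>> play_rows(
  series=[
    [1,-0.4,-0.2,0,0,-0.8],
    [1,-0.4,-0.2,0,0,-0.8],
    [1,-0.4,-0.2,0,0,-0.8],
    [1,-0.4,-0.2,0,0,-0.8],
  ],
)

```text
time: 1.6
ee_pos: [0.3433, -0.3001, 0.4618]
eef_rot: [0.836, 0.549, 0.0, 0.001]
ft_force: [-0.0, -0.8, -0.2]
width: 0.0872
grip_force: 0.0
```

>>> play_rows(
  series=[
    [1,0.1,0,0,0,-0.8],
    [1,0.1,0,0,0,-0.8],
    [1,0.1,0,0,0,-0.8],
    [1,0.1,0,0,0,-0.8],
  ],
)

```text
time: 2.0
ee_pos: [0.4181, -0.1681, 0.4608]
eef_rot: [0.703, 0.711, 0.001, 0.0]
ft_force: [0.9, -1.1, 1.1]
width: 0.087
grip_force: 0.0
```

>>> play_rows(
  series=[
    [0.9,0.5,0,0,0,0],
    [0.9,0.5,0,0,0,0],
    [0.9,0.5,0,0,0,0],
    [0.9,0.5,0,0,0,0],
    [0.9,0.5,0,0,0,0],
  ],
)

```text
time: 2.5
ee_pos: [0.4911, -0.0382, 0.46]
eef_rot: [0.707, 0.707, 0.0, -0.0]
ft_force: [-0.4, -1.3, 0.1]
width: 0.0869
grip_force: 0.0
```

```bash
cat >> h.py <<'E'
import cv2
def wristcam():
    s=status.read_state(); T=np.eye(4); T[:3,:3]=R.from_quat(s['eef_rot']).as_matrix(); T[:3,3]=s['ee_pos']
    im=vision.camera('wrist'); k=vision.calibration('wrist'); return im, T@k['T_tool_cam'], k
def ray(px, W, k, z):
    """pixels -> world points on plane z"""
    K=np.array([[k['fx'],0,k['cx']],[0,k['fy'],k['cy']],[0,0,1]])
    u=cv2.undistortPoints(np.float64(px).reshape(-1,1,2),K,k['D']).reshape(-1,2)
    d=np.c_[u,np.ones(len(u))]@W[:3,:3].T; o=W[:3,3]
    return o+d*((z-o[2])/d[:,2])[:,None]
def nuts():
    """regions of the nuts projected to wing height; prints region PCA"""
    im,W,k=wristcam()
    for d in spotter.regions_of('wrist','nut_a'):
        v,u=np.nonzero(d['pixels']); P=ray(np.c_[u,v],W,k,.17)[:,:2]; m=P.mean(0)
        e,V=np.linalg.eigh(np.cov((P-m).T)); a=np.degrees(np.arctan2(V[1,1],V[0,1]))%180
        print(round(d['conf'],2),m.round(4),'wing deg',a.round(1),'sd',np.sqrt(e).round(4),len(u),'px',u.mean().round(),v.mean().round())
    return im,W,k
E
python3 - <<'E'
from h import *
s=status.read_state();print(s['time'],s['ee_pos'],psi(R.from_quat(s['eef_rot'])),s['joint_positions'])
im,W,k=nuts();cv2.imwrite('pics/w0.png',im)
for d in spotter.boxes_of('wrist','nut_a'):print(np.round(d['point'],4),d['conf'])
for d in spotter.boxes_of('wrist','lever_grip'):print('lever',np.round(d['point'],4),d['conf'])
E
```

```text
2.5 [ 0.49112921 -0.03823005  0.4600491 ] 90.03742158912867 [ 0.67584807  0.05778573 -0.70950824  1.68160636  0.03765335  1.41647812
 -0.03798085]
0.9 [ 0.5656 -0.0584] wing deg 143.2 sd [0.0065 0.0088] 698 px 406.0 262.0
0.86 [0.5574 0.0267] wing deg 24.6 sd [0.0058 0.0194] 1350 px 404.0 155.0
0.75 [0.4638 0.0108] wing deg 163.1 sd [0.0057 0.019 ] 1266 px 279.0 176.0
0.62 [ 0.4807 -0.0758] wing deg 65.7 sd [0.0066 0.0128] 880 px 303.0 282.0
0.52 [0.4893 0.1306] wing deg 180.0 sd [0.001  0.0033] 87 px 313.0 2.0
[ 0.5645 -0.062   0.1626] 0.89
[0.5535 0.0291 0.1688] 0.86
[0.464  0.0123 0.1714] 0.78
[ 0.4817 -0.0797  0.1627] 0.71
lever [0.4835 0.1456 0.1244] 0.57
lever [ 0.5644 -0.0598  0.1666] 0.17
```

View pics/w0.png

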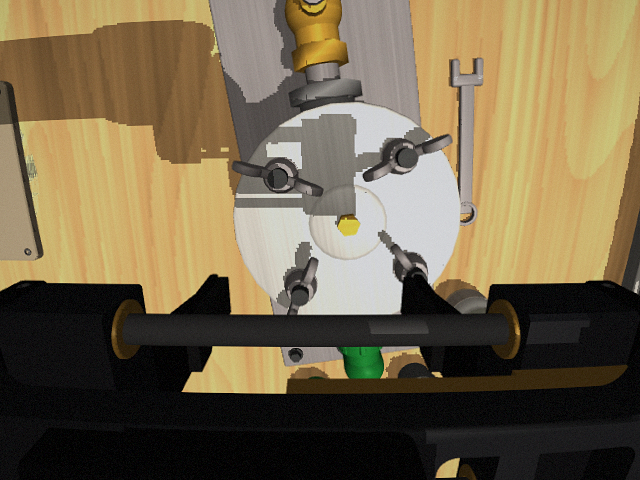

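Run:
```python
from h import *
im,W,k=wristcam()
st=ray([(404,157),(279,178),(302,287),(412,264)],W,k,.174)[:,:2]
print(st.round(4)); print('plug',ray([(348,225)],W,k,.153)[0].round(4),'valve pivot?',ray([(313,4)],W,k,.13)[0].round(4))
base=.07*np.c_[np.cos(np.radians([45,135,225,315])),np.sin(np.radians([45,135,225,315]))]
c=st.mean(0); z=((st-c)@[1,1j]); b=base@[1,1j]; f=np.vdot(b,z)
f=f/abs(f); print('centre',c,'yaw',np.degrees(np.angle(f)),'resid',np.abs(z-b*f).round(4), np.abs(z))
fit=b*f; print(np.c_[c[0]+fit.real,c[1]+fit.imag].round(4))
w=ray([(368,177),(448,140),(237,168),(320,190),(292,312),(315,262),(380,234),(425,285)],W,k,.176)[:,:2]
for i in range(4):
    d=w[2*i+1]-w[2*i]; print('abcd'[i],'len',np.linalg.norm(d).round(4),'ang',np.degrees(np.arctan2(d[1],d[0])).round(1)%180,'mid',(w[2*i:2*i+2].mean(0)).round(4))
```

```text
[[ 0.5565  0.0228]
 [ 0.4635  0.0074]
 [ 0.4796 -0.0811]
 [ 0.5685 -0.0615]]
plug [ 0.518  -0.0342  0.153 ] valve pivot? [0.4893 0.1401 0.13  ]
centre [ 0.51701466 -0.02812051] yaw 10.0790526609318 resid [0.0065 0.006  0.0051 0.009 ] [0.06443146 0.06421905 0.06489986 0.06132486]
[[ 0.5571  0.0293]
 [ 0.4596  0.012 ]
 [ 0.4769 -0.0855]
 [ 0.5744 -0.0682]]
a len 0.064 ang 25.1 mid [0.5589 0.0217]
b len 0.0637 ang 164.8 mid [0.4635 0.0068]
c len 0.0481 ang 66.4 mid [ 0.4806 -0.0808]
d len 0.0583 ang 132.1 mid [ 0.5605 -0.0574]
```

```bash
cat >> h.py <<'E'
def proj(P,c,W=None):
    k=vision.calibration(c); K=np.array([[k['fx'],0,k['cx']],[0,k['fy'],k['cy']],[0,0,1]])
    if c=='wrist':
        M=np.linalg.inv(W); rv=R.from_matrix(M[:3,:3]).as_rotvec(); t=M[:3,3]
    else: rv,t=k['rvec'],k['tvec']
    return cv2.projectPoints(np.float64(P),rv,t,K,k['D'])[0].reshape(-1,2)
def model(cx,cy,yaw):
    a=np.radians(np.array([45,135,225,315])+yaw); S=np.c_[cx+.07*np.cos(a),cy+.07*np.sin(a),0*a+.174]
    b=np.radians(np.arange(0,360,10)); C=np.c_[cx+.1*np.cos(b),cy+.1*np.sin(b),0*b+.144]
    return np.r_[S,[[cx,cy,.154]],C]
E
python3 - <<'E'
from h import *
im,W,k=wristcam(); t=vision.camera('top'); M=model(.5165,-.034,9.)
out=[]
for I,c,(x0,y0,w),s in ((im,'wrist',(225,90,240),2.5),(t,'top',(225,205,120),5)):
    p=proj(M,c,W); C=cv2.resize(I[y0:y0+w,x0:x0+w],None,fx=s,fy=s,interpolation=cv2.INTER_CUBIC)
    for i,q in enumerate(p):
        q=((q-[x0,y0]+.5)*s).astype(int); cv2.drawMarker(C,q.tolist(),(0,0,255) if i<5 else (255,0,0),0,12 if i<5 else 5,1)
    cv2.imwrite(f'pics/ov_{c}.png',C)
    print(c,p[:5].round(1).tolist())
E
```

```text
wrist [[405.3, 157.5], [274.1, 178.6], [297.0, 297.8], [416.2, 279.9], [346.2, 225.3]]
top [[253.2, 241.6], [261.7, 294.3], [314.7, 285.1], [305.7, 232.6], [284.5, 263.9]]
```

View pics/ov_wrist.png

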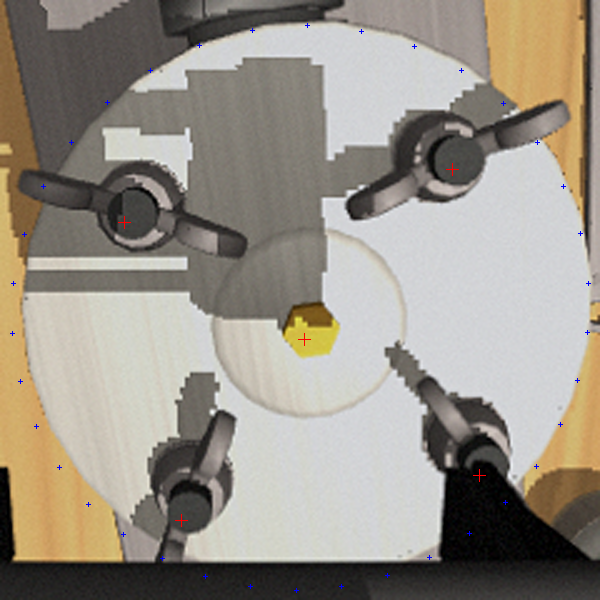

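View pics/ov_top.png

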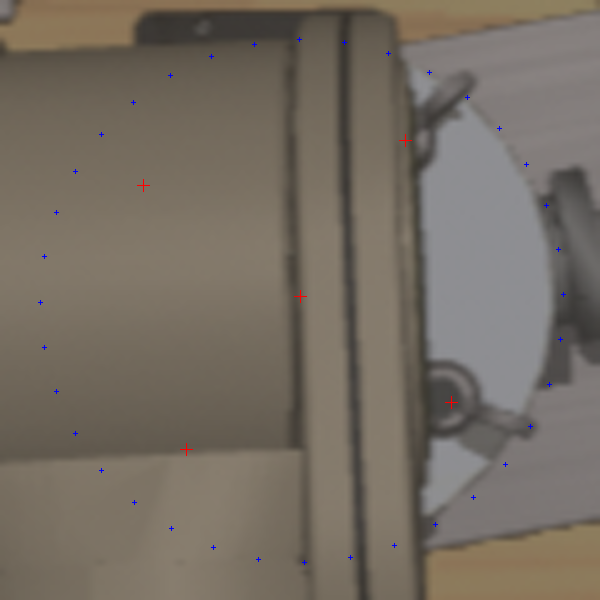

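Run:
```python
from h import *
from scipy.optimize import least_squares
s=status.read_state(); T=np.eye(4); T[:3,:3]=R.from_quat(s['eef_rot']).as_matrix(); T[:3,3]=s['ee_pos']
k=vision.calibration('wrist'); W=T@k['T_tool_cam']
m=np.array([(456,158),(131,210),(190,510),(487,458),(311,329)])/2.5+[225,90]-.5
f=lambda q:(proj(model(*q[:3])[:5]+[0,0,q[3]],'wrist',W)-m).ravel()
for fix in (0,1):
    g=(lambda q:f(np.r_[q[:3],0])) if fix else f
    o=least_squares(g,[.517,-.032,9,0]); print(o.x.round(4),g(o.x).round(1)); 
print(model(*o.x[:3])[:5].round(4))
# wings
px=np.array([(357,210),(560,112),(28,184),(238,246),(168,562),(226,420),(425,385),(487,458)])/2.5+[225,90]-.5
w=ray(px,W,k,.174)[:,:2]; 
for i in range(4):
    d=w[2*i+1]-w[2*i]; print('abcd'[i],np.linalg.norm(d).round(4),np.degrees(np.arctan2(d[1],d[0])).round(1)%180)
```

```text
[ 5.1900e-01 -2.9900e-02  9.6945e+00 -2.9000e-03] [ 0.1 -0.8  0.1  0.9  0.2 -0.6 -0.3  1.1 -0.1 -0.7]
[ 0.5187 -0.0293  9.6942  0.    ] [ 0.7 -1.5 -0.7  0.4 -0.3  0.2  0.4  1.8 -0.1 -0.6]
[[ 0.5591  0.0278  0.174 ]
 [ 0.4616  0.0111  0.174 ]
 [ 0.4782 -0.0865  0.174 ]
 [ 0.5758 -0.0698  0.174 ]
 [ 0.5187 -0.0293  0.154 ]]
a 0.0657 26.1
b 0.0653 163.3
c 0.0541 68.8
d 0.0331 131.4
```

```bash
cat >> h.py <<'E'
def go(wps):
    s=status.read_state(); cur=np.r_[s['ee_pos'],psi(R.from_quat(s['eef_rot']))]
    print('at',cur.round(4),'t',s['time'],'q7',round(s['joint_positions'][6],2))
    for w in wps:
        w=np.array(w,float); d=w-cur
        if len(w)==4 and abs(d[3])>180: print('WRAP',d[3])
        k=int(np.ceil(max(np.abs(d[:3]).max()/.14,np.linalg.norm(d[:3])/.24,abs(d[3])/30)-1e-6)) or 1
        for i in range(k):
            n=cur+d*1.0/k; Q=down(cur[3]); v=Q.inv().apply(n[:3]-cur[:3])/.15
            az=-(n[3]-cur[3])/30; rows=max(np.linalg.norm(d[:3])/k/.05,abs(d[3])/k/8.59)
            print('  ',[float(a) for a in (v+0.).round(2)]+[0,0,round(az,3)],'x',int(np.ceil(rows-1e-3)),'->',n.round(3)); cur=n
E
python3 - <<'E'
from h import *
go([(.559,.027,.41,176),(.559,.027,.347,176),(.559,.027,.347,64)])
E
```

```text
at [ 4.9050e-01 -3.9900e-02  4.6030e-01  8.9837e+01] t 2.85 q7 -0.04
   [0.15, 0.15, 0.11, 0, 0, np.float64(-0.957)] x 4 -> [ 5.13000e-01 -1.80000e-02  4.44000e-01  1.18558e+02]
   [0.06, 0.2, 0.11, 0, 0, np.float64(-0.957)] x 4 -> [5.36000e-01 5.00000e-03 4.27000e-01 1.47279e+02]
   [-0.05, 0.21, 0.11, 0, 0, np.float64(-0.957)] x 4 -> [5.59e-01 2.70e-02 4.10e-01 1.76e+02]
   [0.0, 0.0, 0.42, 0, 0, np.float64(-0.0)] x 2 -> [5.59e-01 2.70e-02 3.47e-01 1.76e+02]
   [0.0, 0.0, 0.0, 0, 0, np.float64(0.933)] x 4 -> [5.59e-01 2.70e-02 3.47e-01 1.48e+02]
   [0.0, 0.0, 0.0, 0, 0, np.float64(0.933)] x 4 -> [5.59e-01 2.70e-02 3.47e-01 1.20e+02]
   [0.0, 0.0, 0.0, 0, 0, np.float64(0.933)] x 4 -> [5.59e-01 2.70e-02 3.47e-01 9.20e+01]
   [0.0, 0.0, 0.0, 0, 0, np.float64(0.933)] x 4 -> [5.59e-01 2.70e-02 3.47e-01 6.40e+01]
```

>>> play_rows(
  series=[
    [0.15,0.15,0.11,0,0,-0.957],
    [0.15,0.15,0.11,0,0,-0.957],
    [0.15,0.15,0.11,0,0,-0.957],
    [0.15,0.15,0.11,0,0,-0.957],
  ],
  fingers=-0.1,
)

```text
time: 3.25
ee_pos: [0.5132, -0.0169, 0.4436]
eef_rot: [0.508, 0.861, -0.0, -0.0]
ft_force: [-0.6, -0.5, -0.3]
width: 0.0626
grip_force: 0.0
```

>>> play_rows(
  series=[
    [0.06,0.2,0.11,0,0,-0.957],
    [0.06,0.2,0.11,0,0,-0.957],
    [0.06,0.2,0.11,0,0,-0.957],
    [0.06,0.2,0.11,0,0,-0.957],
  ],
)

```text
time: 3.65
ee_pos: [0.5353, 0.0054, 0.427]
eef_rot: [0.278, 0.96, -0.0, -0.0]
ft_force: [0.4, -0.4, 0.3]
width: 0.0399
grip_force: 0.0
```

>>> play_rows(
  series=[
    [-0.05,0.21,0.11,0,0,-0.957],
    [-0.05,0.21,0.11,0,0,-0.957],
    [-0.05,0.21,0.11,0,0,-0.957],
    [-0.05,0.21,0.11,0,0,-0.957],
  ],
)

```text
time: 4.05
ee_pos: [0.5586, 0.0278, 0.4105]
eef_rot: [0.032, 0.999, -0.0, -0.0]
ft_force: [0.6, 0.5, -0.1]
width: 0.039
grip_force: 0.0
```

Run:
```python
from h import *
go([(.559,.027,.347,176)])
im,W,k=wristcam(); cv2.imwrite('pics/w1.png',im)
print(proj(model(.5185,-.0305,9.5)[:5],'wrist',W).round(1).tolist())
```

```text
at [5.586000e-01 2.780000e-02 4.105000e-01 1.763651e+02] t 4.05 q7 1.2
   [-0.0, -0.0, 0.42, 0, 0, np.float64(0.012)] x 2 -> [5.59e-01 2.70e-02 3.47e-01 1.76e+02]
[[312.0, 260.4], [273.0, 103.2], [116.6, 144.8], [169.5, 291.3], [224.6, 198.9]]
```

View pics/w1.png

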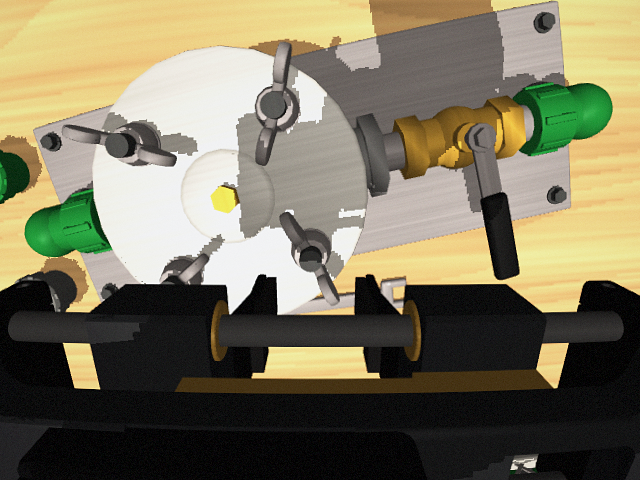

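>>> play_rows(
  series=[
    [0,0,0.42,0,0,0],
    [0,0,0.42,0,0,0],
  ],
)

```text
time: 4.3
ee_pos: [0.5574, 0.0272, 0.344]
eef_rot: [0.035, 0.999, -0.0, -0.002]
ft_force: [-1.6, -1.0, 0.0]
width: 0.039
grip_force: 0.0
```

>>> play_rows(
  series=[
    [0,0,0,0,0,0.933],
    [0,0,0,0,0,0.933],
    [0,0,0,0,0,0.933],
    [0,0,0,0,0,0.933],
  ],
)

```text
time: 4.7
ee_pos: [0.5591, 0.0265, 0.3481]
eef_rot: [0.279, 0.96, -0.001, 0.001]
ft_force: [4.1, -5.3, -3.8]
width: 0.0393
grip_force: 3.2
```

>>> play_rows(
  series=[
    [0,0,0,0,0,0.933],
    [0,0,0,0,0,0.933],
    [0,0,0,0,0,0.933],
    [0,0,0,0,0,0.933],
  ],
)

```text
time: 5.1
ee_pos: [0.5592, 0.0259, 0.3484]
eef_rot: [0.503, 0.864, -0.001, 0.001]
ft_force: [3.2, -7.4, -1.7]
width: 0.0391
grip_force: 3.3
```

Run:
```python
from h import *
s=status.read_state();go([]);print(np.round(s['torque'],2),np.round(s['ft_force'],1))
nuts()
```

```text
at [5.592000e-01 2.590000e-02 3.484000e-01 1.195736e+02] t 5.1 q7 0.22
[-1.55 -1.06  0.19] [ 3.2 -7.4 -1.7]
0.96 [0.5482 0.0322] wing deg 11.4 sd [0.006  0.0135] 2703 px 301.0 278.0
0.81 [0.4635 0.0151] wing deg 167.7 sd [0.0082 0.0198] 4818 px 126.0 224.0
0.53 [ 0.4724 -0.0724] wing deg 85.9 sd [0.0019 0.005 ] 262 px 87.0 368.0
```

>>> play_rows(
  series=[
    [0,0,0,0,0,0.933],
    [0,0,0,0,0,0.933],
    [0,0,0,0,0,0.933],
    [0,0,0,0,0,0.933],
  ],
)

```text
time: 5.6
ee_pos: [0.5589, 0.0258, 0.3483]
eef_rot: [0.697, 0.717, -0.001, 0.001]
ft_force: [1.9, -8.3, 0.1]
width: 0.039
grip_force: 3.5
```

>>> play_rows(
  series=[
    [0,0,0,0,0,0.933],
    [0,0,0,0,0,0.933],
    [0,0,0,0,0,0.933],
    [0,0,0,0,0,0.933],
  ],
)

```text
time: 6.0
ee_pos: [0.559, 0.0261, 0.3484]
eef_rot: [0.85, 0.527, -0.0, 0.001]
ft_force: [3.1, -7.2, -1.4]
width: 0.0391
grip_force: 4.2
```

>>> play_rows(
  series=[
    [0,0,0,0,0,-0.2],
    [0,0,-0.4,0,0,-0.2],
    [0,0,-0.4,0,0,-0.2],
  ],
)

```text
time: 6.3
ee_pos: [0.5592, 0.0286, 0.413]
eef_rot: [0.819, 0.574, 0.002, 0.001]
ft_force: [0.0, 0.5, 1.1]
width: 0.0389
grip_force: 0.0
```

Run:
```python
from h import *
nuts()
go([(.478,-.0875,.41,196),(.478,-.0875,.347,196),(.478,-.0875,.347,106)])
```

```text
0.82 [0.5613 0.0296] wing deg 119.0 sd [0.0061 0.0192] 1783 px 316.0 256.0
0.63 [ 0.5606 -0.0539] wing deg 109.4 sd [0.0038 0.0059] 421 px 354.0 357.0
at [5.59000e-01 2.84000e-02 4.10700e-01 7.00503e+01] t 6.4 q7 -0.59
   [-0.18, -0.05, 0.0, 0, 0, np.float64(-0.84)] x 3 -> [5.430e-01 5.000e-03 4.110e-01 9.524e+01]
   [-0.14, -0.12, 0.0, 0, 0, np.float64(-0.84)] x 3 -> [ 5.2700e-01 -1.8000e-02  4.1000e-01  1.2043e+02]
   [-0.08, -0.17, 0.0, 0, 0, np.float64(-0.84)] x 3 -> [ 5.1000e-01 -4.1000e-02  4.1000e-01  1.4562e+02]
   [0.0, -0.19, 0.0, 0, 0, np.float64(-0.84)] x 3 -> [ 4.9400e-01 -6.4000e-02  4.1000e-01  1.7081e+02]
   [0.08, -0.17, 0.0, 0, 0, np.float64(-0.84)] x 3 -> [ 4.78e-01 -8.80e-02  4.10e-01  1.96e+02]
   [-0.0, -0.0, 0.42, 0, 0, np.float64(-0.0)] x 2 -> [ 4.78e-01 -8.80e-02  3.47e-01  1.96e+02]
   [0.0, 0.0, 0.0, 0, 0, np.float64(1.0)] x 4 -> [ 4.78e-01 -8.80e-02  3.47e-01  1.66e+02]
   [0.0, 0.0, 0.0, 0, 0, np.float64(1.0)] x 4 -> [ 4.78e-01 -8.80e-02  3.47e-01  1.36e+02]
   [0.0, 0.0, 0.0, 0, 0, np.float64(1.0)] x 4 -> [ 4.78e-01 -8.80e-02  3.47e-01  1.06e+02]
```

Run:
```python
from h import *
go([(.478,-.087,.41,219),(.478,-.087,.347,219)])
```

```text
at [5.59000e-01 2.84000e-02 4.10700e-01 7.00503e+01] t 6.4 q7 -0.59
   [-0.18, -0.05, 0.0, 0, 0, np.float64(-0.993)] x 4 -> [5.430e-01 5.000e-03 4.110e-01 9.984e+01]
   [-0.13, -0.13, 0.0, 0, 0, np.float64(-0.993)] x 4 -> [ 5.2700e-01 -1.8000e-02  4.1000e-01  1.2963e+02]
   [-0.05, -0.18, 0.0, 0, 0, np.float64(-0.993)] x 4 -> [ 5.1000e-01 -4.1000e-02  4.1000e-01  1.5942e+02]
   [0.05, -0.18, 0.0, 0, 0, np.float64(-0.993)] x 4 -> [ 4.9400e-01 -6.4000e-02  4.1000e-01  1.8921e+02]
   [0.13, -0.13, 0.0, 0, 0, np.float64(-0.993)] x 4 -> [ 4.78e-01 -8.70e-02  4.10e-01  2.19e+02]
   [-0.0, -0.0, 0.42, 0, 0, np.float64(-0.0)] x 2 -> [ 4.78e-01 -8.70e-02  3.47e-01  2.19e+02]
```

>>> play_rows(
  series=[
    [-0.18,-0.05,0,0,0,-0.993],
    [-0.18,-0.05,0,0,0,-0.993],
    [-0.18,-0.05,0,0,0,-0.993],
    [-0.18,-0.05,0,0,0,-0.993],
  ],
)

```text
time: 6.8
ee_pos: [0.542, 0.005, 0.4071]
eef_rot: [0.642, 0.767, -0.0, -0.0]
ft_force: [-0.6, 0.2, -0.2]
width: 0.0393
grip_force: 0.0
```

>>> play_rows(
  series=[
    [-0.13,-0.13,0,0,0,-0.993],
    [-0.13,-0.13,0,0,0,-0.993],
    [-0.13,-0.13,0,0,0,-0.993],
    [-0.13,-0.13,0,0,0,-0.993],
  ],
)

```text
time: 7.2
ee_pos: [0.5262, -0.0175, 0.4071]
eef_rot: [0.423, 0.906, -0.0, -0.001]
ft_force: [0.4, 0.2, 0.1]
width: 0.0389
grip_force: 0.0
```

>>> play_rows(
  series=[
    [-0.05,-0.18,0,0,0,-0.993],
    [-0.05,-0.18,0,0,0,-0.993],
    [-0.05,-0.18,0,0,0,-0.993],
    [-0.05,-0.18,0,0,0,-0.993],
  ],
)

```text
time: 7.6
ee_pos: [0.5102, -0.0405, 0.4071]
eef_rot: [0.176, 0.984, -0.0, -0.001]
ft_force: [-0.3, 0.2, -0.1]
width: 0.0388
grip_force: 0.0
```

>>> play_rows(
  series=[
    [0.05,-0.18,0,0,0,-0.993],
    [0.05,-0.18,0,0,0,-0.993],
    [0.05,-0.18,0,0,0,-0.993],
    [0.05,-0.18,0,0,0,-0.993],
  ],
)

```text
time: 8.0
ee_pos: [0.4937, -0.0631, 0.4071]
eef_rot: [-0.083, 0.997, 0.0, -0.001]
ft_force: [-1.1, -0.0, 0.4]
width: 0.0388
grip_force: 0.0
```

>>> play_rows(
  series=[
    [0.13,-0.13,0,0,0,-0.993],
    [0.13,-0.13,0,0,0,-0.993],
    [0.13,-0.13,0,0,0,-0.993],
    [0.13,-0.13,0,0,0,-0.993],
  ],
)

```text
time: 8.4
ee_pos: [0.4775, -0.0855, 0.4071]
eef_rot: [-0.336, 0.942, 0.0, -0.001]
ft_force: [-0.4, 0.5, -0.1]
width: 0.0391
grip_force: 0.0
```

Run:
```python
from h import *
im,W,k=nuts(); print(proj(model(.5185,-.0305,9.5)[:5],'wrist',W).round(1).tolist())
go([(.478,-.087,.347,219)]); print(status.read_state()['joint_positions'].round(2))
```

```text
0.73 [ 0.5595 -0.0539] wing deg 37.4 sd [0.0055 0.0058] 610 px 276.0 368.0
0.7 [ 0.4743 -0.0905] wing deg 68.1 sd [0.0057 0.0196] 1720 px 311.0 250.0
0.53 [ 0.4716 -0.1075] wing deg 107.1 sd [0.0368 0.0712] 56069 px 291.0 227.0
[[360.0, 426.9], [436.8, 326.8], [311.3, 259.0], [242.8, 372.4], [336.3, 335.4]]
at [ 4.77600e-01 -8.53000e-02  4.07200e-01 -1.40927e+02] t 8.5 q7 2.3
WRAP 359.9269527080366
   [0.0, -0.0, 0.03, 0, 0, np.float64(-1.0)] x 4 -> [ 4.78000e-01 -8.50000e-02  4.02000e-01 -1.10933e+02]
   [0.0, -0.0, 0.03, 0, 0, np.float64(-1.0)] x 4 -> [  0.478  -0.086   0.397 -80.939]
   [0.0, -0.0, 0.03, 0, 0, np.float64(-1.0)] x 4 -> [  0.478  -0.086   0.392 -50.945]
   [0.0, 0.0, 0.03, 0, 0, np.float64(-1.0)] x 4 -> [  0.478  -0.086   0.387 -20.951]
   [0.0, 0.0, 0.03, 0, 0, np.float64(-1.0)] x 4 -> [ 0.478 -0.086  0.382  9.043]
   [0.0, 0.0, 0.03, 0, 0, np.float64(-1.0)] x 4 -> [ 0.478 -0.086  0.377 39.037]
   [-0.0, 0.0, 0.03, 0, 0, np.float64(-1.0)] x 4 -> [ 0.478 -0.086  0.372 69.03 ]
   [-0.0, 0.0, 0.03, 0, 0, np.float64(-1.0)] x 4 -> [ 4.7800e-01 -8.6000e-02  3.6700e-01  9.9024e+01]
   [-0.0, 0.0, 0.03, 0, 0, np.float64(-1.0)] x 4 -> [ 4.78000e-01 -8.70000e-02  3.62000e-01  1.29018e+02]
   [-0.0, -0.0, 0.03, 0, 0, np.float64(-1.0)] x 4 -> [ 4.78000e-01 -8.70000e-02  3.57000e-01  1.59012e+02]
   [-0.0, -0.0, 0.03, 0, 0, np.float64(-1.0)] x 4 -> [ 4.78000e-01 -8.70000e-02  3.52000e-01  1.89006e+02]
   [-0.0, -0.0, 0.03, 0, 0, np.float64(-1.0)] x 4 -> [ 4.78e-01 -8.70e-02  3.47e-01  2.19e+02]
[ 0.81  0.07 -0.75  1.78  0.05  1.31  2.3 ]
```

>>> play_rows(
  series=[
    [0.014,-0.01,0.4,0,0,0],
    [0.014,-0.01,0.4,0,0,0],
  ],
)

```text
time: 8.7
ee_pos: [0.4756, -0.088, 0.3437]
eef_rot: [-0.333, 0.943, 0.002, -0.003]
ft_force: [-1.0, -0.2, -0.4]
width: 0.0392
grip_force: 0.0
```

>>> play_rows(
  series=[
    [0,0,0,0,0,0.84],
    [0,0,0,0,0,0.84],
    [0,0,0,0,0,0.84],
  ],
)

```text
time: 9.0
ee_pos: [0.4775, -0.0877, 0.3483]
eef_rot: [-0.117, 0.993, 0.0, 0.0]
ft_force: [7.7, -0.8, -4.8]
width: 0.0391
grip_force: 3.6
```

>>> play_rows(
  series=[
    [0,0,0,0,0,0.84],
    [0,0,0,0,0,0.84],
    [0,0,0,0,0,0.84],
  ],
)

```text
time: 9.3
ee_pos: [0.478, -0.0879, 0.3485]
eef_rot: [0.103, 0.995, 0.0, 0.001]
ft_force: [7.2, -2.3, -6.4]
width: 0.0391
grip_force: 4.1
```

>>> play_rows(
  series=[
    [0,0,0,0,0,0.84],
    [0,0,0,0,0,0.84],
    [0,0,0,0,0,0.84],
  ],
)

```text
time: 9.6
ee_pos: [0.478, -0.0884, 0.3486]
eef_rot: [0.317, 0.948, -0.0, 0.001]
ft_force: [6.5, -4.5, -4.5]
width: 0.0393
grip_force: 4.3
```

>>> play_rows(
  series=[
    [0,0,0,0,0,0.84],
    [0,0,0,0,0,0.84],
    [0,0,0,0,0,0.84],
    [0,0,0,0,0,0.84],
  ],
)

```text
time: 10.0
ee_pos: [0.4777, -0.0887, 0.3487]
eef_rot: [0.516, 0.856, -0.0, 0.001]
ft_force: [2.9, -4.0, -1.0]
width: 0.039
grip_force: 1.8
```

>>> play_rows(
  series=[
    [0,0,0,0,0,-0.2],
    [0,0,-0.4,0,0,-0.2],
    [0,0,-0.4,0,0,-0.2],
  ],
)

```text
time: 10.3
ee_pos: [0.478, -0.0873, 0.4125]
eef_rot: [0.468, 0.884, 0.001, 0.002]
ft_force: [0.5, 0.7, 0.0]
width: 0.0392
grip_force: 0.0
```

Run:
```python
from h import *
im,W,k=nuts(); print(proj(model(.5185,-.0305,9.5)[:5],'wrist',W).round(1).tolist())
go([(.4615,.010,.41,136)])
```

```text
0.91 [0.4596 0.0075] wing deg 162.9 sd [0.0056 0.0192] 2213 px 376.0 116.0
0.64 [0.5539 0.0237] wing deg 120.0 sd [0.0085 0.0198] 2784 px 508.0 183.0
0.6 [ 0.4756 -0.0845] wing deg 172.2 sd [0.0062 0.0194] 1856 px 312.0 251.0
0.54 [ 0.5574 -0.0509] wing deg 51.1 sd [0.0038 0.0043] 354 px 439.0 276.0
[[519.9, 185.4], [382.7, 114.1], [312.7, 258.4], [441.9, 314.2], [407.4, 215.6]]
at [ 4.777000e-01 -8.750000e-02  4.103000e-01  1.241748e+02] t 10.4 q7 0.66
   [0.6, 0.28, 0.0, 0, 0, np.float64(-0.394)] x 2 -> [4.62e-01 1.00e-02 4.10e-01 1.36e+02]
```

>>> play_rows(
  series=[
    [0.6,0.28,0,0,0,-0.3],
    [0.6,0.28,0,0,0,-0.3],
    [0.6,0.28,0,0,0,-0.3],
  ],
)

```text
time: 10.7
ee_pos: [0.46, 0.0167, 0.4075]
eef_rot: [0.393, 0.92, 0.0, -0.001]
ft_force: [-0.4, -0.6, 0.4]
width: 0.0391
grip_force: 0.0
```

>>> play_rows(
  series=[
    [0,0,0.42,0,0,0],
    [0,0,0.42,0,0,0],
  ],
)

```text
time: 10.9
ee_pos: [0.4596, 0.0103, 0.3407]
eef_rot: [0.397, 0.918, -0.001, -0.003]
ft_force: [-0.8, 0.5, 0.2]
width: 0.0393
grip_force: 0.0
```

>>> play_rows(
  series=[
    [0,0,0,0,0,0.84],
    [0,0,0,0,0,0.84],
    [0,0,0,0,0,0.84],
  ],
)

```text
time: 11.2
ee_pos: [0.4611, 0.0098, 0.3446]
eef_rot: [0.59, 0.807, -0.001, -0.001]
ft_force: [-2.1, -5.2, -2.1]
width: 0.0387
grip_force: 3.1
```

>>> play_rows(
  series=[
    [0,0,0,0,0,0.84],
    [0,0,0,0,0,0.84],
    [0,0,0,0,0,0.84],
  ],
)

```text
time: 11.5
ee_pos: [0.4612, 0.0096, 0.3446]
eef_rot: [0.752, 0.659, -0.001, -0.0]
ft_force: [1.4, -2.1, -2.3]
width: 0.0389
grip_force: 3.9
```

>>> play_rows(
  series=[
    [0,0,0,0,0,0.84],
    [0,0,0,0,0,0.84],
    [0,0,0,0,0,0.84],
  ],
)

```text
time: 11.8
ee_pos: [0.4614, 0.0099, 0.3447]
eef_rot: [0.878, 0.479, -0.0, -0.0]
ft_force: [3.8, 0.1, -3.6]
width: 0.0391
grip_force: 4.3
```

>>> play_rows(
  series=[
    [0,0,0,0,0,0.84],
    [0,0,0,0,0,0.84],
    [0,0,0,0,0,0.84],
    [0,0,0,0,0,0.84],
  ],
)

```text
time: 12.2
ee_pos: [0.4617, 0.01, 0.3448]
eef_rot: [0.961, 0.276, 0.0, -0.0]
ft_force: [4.1, -0.2, -3.7]
width: 0.0391
grip_force: 2.1
```

>>> play_rows(
  series=[
    [0,0,0,0,0,-0.2],
    [0,0,-0.4,0,0,-0.2],
    [0,0,-0.4,0,0,-0.2],
  ],
)

```text
time: 12.5
ee_pos: [0.462, 0.0105, 0.4089]
eef_rot: [0.944, 0.329, 0.002, 0.001]
ft_force: [0.4, 0.3, 0.7]
width: 0.0393
grip_force: 0.0
```

Run:
```python
from h import *
im,W,k=nuts(); print(proj(model(.5185,-.0305,9.5)[:5],'wrist',W).round(1).tolist())
go([(.5755,-.0705,.41,101)])
```

```text
0.79 [0.466 0.012] wing deg 84.8 sd [0.0062 0.0192] 1917 px 317.0 254.0
0.76 [0.5576 0.0266] wing deg 120.2 sd [0.0057 0.0186] 2032 px 394.0 126.0
0.67 [ 0.5746 -0.0671] wing deg 124.6 sd [0.006  0.0206] 1839 px 518.0 201.0
[[397.2, 123.4], [315.3, 263.3], [440.3, 328.2], [527.5, 205.0], [412.8, 226.9]]
at [4.61700e-01 1.03000e-02 4.06600e-01 3.84055e+01] t 12.6 q7 -1.01
   [0.09, 0.3, -0.01, 0, 0, np.float64(-0.695)] x 3 -> [ 5.000e-01 -1.700e-02  4.080e-01  5.927e+01]
   [-0.03, 0.31, -0.01, 0, 0, np.float64(-0.695)] x 3 -> [ 5.3800e-01 -4.4000e-02  4.0900e-01  8.0135e+01]
   [-0.13, 0.28, -0.01, 0, 0, np.float64(-0.695)] x 3 -> [ 5.76e-01 -7.00e-02  4.10e-01  1.01e+02]
```

>>> play_rows(
  series=[
    [0.09,0.3,-0.01,0,0,-0.695],
    [0.09,0.3,-0.01,0,0,-0.695],
    [0.09,0.3,-0.01,0,0,-0.695],
  ],
)

```text
time: 12.9
ee_pos: [0.5001, -0.0175, 0.4043]
eef_rot: [0.868, 0.496, -0.001, -0.002]
ft_force: [-0.1, 0.8, -0.5]
width: 0.0392
grip_force: 0.0
```

>>> play_rows(
  series=[
    [-0.03,0.31,-0.01,0,0,-0.695],
    [-0.03,0.31,-0.01,0,0,-0.695],
    [-0.03,0.31,-0.01,0,0,-0.695],
  ],
)

```text
time: 13.2
ee_pos: [0.5378, -0.0452, 0.4055]
eef_rot: [0.764, 0.645, -0.001, -0.002]
ft_force: [-0.6, 0.6, -0.5]
width: 0.0391
grip_force: 0.0
```

>>> play_rows(
  series=[
    [-0.13,0.28,-0.01,0,0,-0.695],
    [-0.13,0.28,-0.01,0,0,-0.695],
    [-0.13,0.28,-0.01,0,0,-0.695],
  ],
)

```text
time: 13.5
ee_pos: [0.5759, -0.0716, 0.4068]
eef_rot: [0.634, 0.773, -0.001, -0.002]
ft_force: [0.2, 1.1, 0.2]
width: 0.0392
grip_force: 0.0
```

>>> play_rows(
  series=[
    [0,0,0.41,0,0,0],
    [0,0,0.41,0,0,0],
  ],
)

```text
time: 13.7
ee_pos: [0.574, -0.0709, 0.3422]
eef_rot: [0.636, 0.772, -0.002, -0.004]
ft_force: [-1.5, -0.3, 0.4]
width: 0.0392
grip_force: 0.0
```

>>> play_rows(
  series=[
    [0,0,0,0,0,0.86],
    [0,0,0,0,0,0.86],
    [0,0,0,0,0,0.86],
    [0,0,0,0,0,0.86],
  ],
)

```text
time: 14.1
ee_pos: [0.5752, -0.0708, 0.3474]
eef_rot: [0.793, 0.609, -0.001, -0.001]
ft_force: [-1.1, -0.2, -0.4]
width: 0.0396
grip_force: 0.4
```

>>> play_rows(
  series=[
    [0,0,0,0,0,0.86],
    [0,0,0,0,0,0.86],
    [0,0,0,0,0,0.86],
    [0,0,0,0,0,0.86],
  ],
)

```text
time: 14.5
ee_pos: [0.5753, -0.0708, 0.3474]
eef_rot: [0.908, 0.419, -0.001, -0.0]
ft_force: [-1.5, -0.2, -0.7]
width: 0.0391
grip_force: 0.6
```

>>> play_rows(
  series=[
    [0,0,0,0,0,0.86],
    [0,0,0,0,0,0.86],
    [0,0,0,0,0,0.86],
    [0,0,0,0,0,0.86],
  ],
)

```text
time: 14.9
ee_pos: [0.5758, -0.0706, 0.3477]
eef_rot: [0.978, 0.207, 0.0, 0.0]
ft_force: [1.7, -1.5, -0.1]
width: 0.0394
grip_force: 0.9
```

>>> play_rows(
  series=[
    [0,0,0,0,0,0.86],
    [0,0,0,0,0,0.86],
    [0,0,0,0,0,0.86],
    [0,0,0,0,0,0.86],
  ],
)

```text
time: 15.3
ee_pos: [0.5762, -0.0709, 0.3479]
eef_rot: [1.0, -0.017, 0.001, 0.0]
ft_force: [5.8, -3.3, -4.9]
width: 0.0393
grip_force: 3.3
```

>>> play_rows(
  series=[
    [0,0,0,0,0,-0.2],
    [0,0,-0.4,0,0,-0.2],
    [0,0,-0.4,0,0,-0.2],
  ],
)

```text
time: 15.6
ee_pos: [0.5763, -0.0699, 0.4126]
eef_rot: [0.999, 0.038, 0.003, 0.0]
ft_force: [1.7, 0.0, 0.7]
width: 0.0393
grip_force: 0.0
```

Run:
```python
from h import *
im,W,k=nuts(); print(proj(model(.5185,-.0305,9.5)[:5],'wrist',W).round(1).tolist())
go([(.559,.027,.41,88)])
```

```text
0.92 [ 0.4973 -0.0868] wing deg 116.9 sd [0.0064 0.0075] 809 px 331.0 362.0
0.91 [ 0.581  -0.0714] wing deg 51.5 sd [0.0063 0.0183] 1806 px 319.0 252.0
0.62 [ 0.5877 -0.0289] wing deg 96.0 sd [0.0341 0.0908] 65131 px 258.0 236.0
0.61 [0.568  0.0163] wing deg 117.3 sd [0.0063 0.0145] 1398 px 188.0 261.0
[[171.2, 274.1], [198.7, 396.1], [329.6, 387.6], [318.2, 262.1], [258.3, 320.3]]
at [ 0.576  -0.07    0.4103  4.2822] t 15.7 q7 -1.54
   [-0.02, -0.22, 0.0, 0, 0, np.float64(-0.93)] x 4 -> [ 0.57  -0.038  0.41  32.188]
   [0.08, -0.2, 0.0, 0, 0, np.float64(-0.93)] x 4 -> [ 5.6500e-01 -5.0000e-03  4.1000e-01  6.0094e+01]
   [0.17, -0.14, 0.0, 0, 0, np.float64(-0.93)] x 4 -> [5.59e-01 2.70e-02 4.10e-01 8.80e+01]
```

>>> play_rows(
  series=[
    [-0.02,-0.22,0,0,0,-0.93],
    [-0.02,-0.22,0,0,0,-0.93],
    [-0.02,-0.22,0,0,0,-0.93],
    [-0.02,-0.22,0,0,0,-0.93],
  ],
)

```text
time: 16.1
ee_pos: [0.5701, -0.0373, 0.4066]
eef_rot: [0.96, 0.279, -0.001, -0.0]
ft_force: [-0.3, -0.4, 0.4]
width: 0.0393
grip_force: 0.0
```

>>> play_rows(
  series=[
    [0.08,-0.2,0,0,0,-0.93],
    [0.08,-0.2,0,0,0,-0.93],
    [0.08,-0.2,0,0,0,-0.93],
    [0.08,-0.2,0,0,0,-0.93],
  ],
)

```text
time: 16.5
ee_pos: [0.5645, -0.0055, 0.4066]
eef_rot: [0.865, 0.503, -0.001, -0.001]
ft_force: [0.6, -0.3, -0.5]
width: 0.039
grip_force: 0.0
```

>>> play_rows(
  series=[
    [0.17,-0.14,0,0,0,-0.93],
    [0.17,-0.14,0,0,0,-0.93],
    [0.17,-0.14,0,0,0,-0.93],
    [0.17,-0.14,0,0,0,-0.93],
  ],
)

```text
time: 16.9
ee_pos: [0.5593, 0.0271, 0.4067]
eef_rot: [0.718, 0.696, -0.001, -0.001]
ft_force: [0.0, -0.7, 0.4]
width: 0.0394
grip_force: 0.0
```

>>> play_rows(
  series=[
    [0,0,0.41,0,0,0],
    [0,0,0.41,0,0,0],
  ],
)

```text
time: 17.1
ee_pos: [0.558, 0.0264, 0.3414]
eef_rot: [0.72, 0.693, -0.003, -0.002]
ft_force: [-0.3, -1.0, -0.5]
width: 0.0392
grip_force: 0.0
```

>>> play_rows(
  series=[
    [0,0,0,0,0,0.83],
    [0,0,0,0,0,0.83],
    [0,0,0,0,0,0.83],
    [0,0,0,0,0,0.83],
  ],
)

```text
time: 17.5
ee_pos: [0.5592, 0.0267, 0.346]
eef_rot: [0.854, 0.52, -0.001, -0.0]
ft_force: [-1.3, -0.4, -1.3]
width: 0.0392
grip_force: 1.0
```

>>> play_rows(
  series=[
    [0,0,0,0,0,0.83],
    [0,0,0,0,0,0.83],
    [0,0,0,0,0,0.83],
    [0,0,0,0,0,0.83],
  ],
)

```text
time: 17.9
ee_pos: [0.5596, 0.0268, 0.3462]
eef_rot: [0.946, 0.325, -0.0, -0.0]
ft_force: [1.0, -0.5, -1.6]
width: 0.039
grip_force: 0.7
```

>>> play_rows(
  series=[
    [0,0,0,0,0,0.83],
    [0,0,0,0,0,0.83],
    [0,0,0,0,0,0.83],
    [0,0,0,0,0,0.83],
  ],
)

```text
time: 18.3
ee_pos: [0.5601, 0.0267, 0.3463]
eef_rot: [0.994, 0.114, 0.001, 0.0]
ft_force: [4.9, -0.5, -4.1]
width: 0.0392
grip_force: 2.2
```

Run:
```python
from h import *
go([]); print(status.read_state()['torque'].round(2),status.read_state()['joint_positions'].round(2),status.read_state()['joint_torque'].round(2))
```

```text
at [ 0.5601  0.0267  0.3463 13.0591] t 18.3 q7 -1.58
[-0.06 -1.01  0.11] [ 0.3   0.27 -0.5   1.69  0.14  1.21 -1.58] [ -0.74 -54.29  -4.88 -36.52  -0.66   1.32  -2.32]
```

>>> play_rows(
  series=[
    [0,0,0,0,0,0.83],
    [0,0,0,0,0,0.83],
    [0,0,0,0,0,0.83],
    [0,0,0,0,0,0.83],
  ],
)

```text
time: 18.7
ee_pos: [0.5605, 0.0262, 0.3465]
eef_rot: [0.995, -0.103, 0.002, 0.0]
ft_force: [7.8, -2.1, -4.6]
width: 0.0392
grip_force: 3.2
```

Run:
```python
from h import *
go([]); print(status.read_state()['torque'].round(2),status.read_state()['joint_positions'].round(2),status.read_state()['joint_torque'].round(2))
```

```text
at [  0.5605   0.0262   0.3465 -11.8713] t 18.7 q7 -2.0
[-0.38 -1.63  0.18] [ 0.25  0.26 -0.44  1.69  0.12  1.21 -2.  ] [ -1.62 -54.86  -5.18 -35.74  -1.24   2.01  -2.38]
```

>>> play_rows(
  series=[
    [0,0,0,0,0,0.25],
    [0,0,0,0,0,0.25],
  ],
)

```text
time: 18.9
ee_pos: [0.5607, 0.026, 0.3465]
eef_rot: [0.986, -0.168, 0.002, 0.0]
ft_force: [9.4, -4.4, -7.1]
width: 0.0392
grip_force: 10.8
```

```bash
cat > c.py <<'E'
from h import *
s=status.read_state(); go([]); print('tz',s['torque'].round(2),s['joint_torque'][6].round(2),s['ft_force'].round(1))
E
python3 c.py
```

```text
at [  0.5607   0.026    0.3465 -19.326 ] t 18.9 q7 -2.12
tz [-0.69 -2.22  0.45] -2.49 [ 9.4 -4.4 -7.1]
```

>>> play_rows(
  series=[
    [0,0,0,0,0,0.25],
    [0,0,0,0,0,0.25],
  ],
)

```text
time: 19.1
ee_pos: [0.5607, 0.0263, 0.3465]
eef_rot: [0.974, -0.229, 0.002, 0.001]
ft_force: [11.7, -8.0, -7.5]
width: 0.0393
grip_force: 97.6
```

```bash
python3 c.py
```

```text
at [ 5.60700e-01  2.63000e-02  3.46500e-01 -2.64307e+01] t 19.1 q7 -2.25
tz [-1.47 -2.6   4.81] -6.88 [11.7 -8.  -7.5]
```

>>> play_rows(
  series=[
    [0,0,0,0,0,-0.5],
    [0,0,0,0,0,-0.5],
    [0,0,-0.42,0,0,-0.5],
    [0,0,-0.42,0,0,-0.5],
  ],
)

```text
time: 19.5
ee_pos: [0.5602, 0.0272, 0.4137]
eef_rot: [0.995, -0.101, 0.002, -0.001]
ft_force: [1.3, -0.2, 0.5]
width: 0.0394
grip_force: 0.0
```

Run:
```python
from h import *
nuts()
go([(.478,-.088,.41,140)])
```

```text
0.79 [0.5651 0.0248] wing deg 37.0 sd [0.0063 0.0185] 1773 px 319.0 250.0
0.76 [0.4736 0.0239] wing deg 121.9 sd [0.0047 0.0101] 772 px 345.0 365.0
0.56 [ 0.5787 -0.0682] wing deg 52.7 sd [0.0058 0.0195] 1565 px 455.0 203.0
at [  0.5601   0.0272   0.4122 -11.6767] t 19.6 q7 -1.98
   [-0.06, 0.14, 0.0, 0, 0, np.float64(-0.843)] x 3 -> [5.4600e-01 8.0000e-03 4.1200e-01 1.3603e+01]
   [-0.12, 0.1, 0.0, 0, 0, np.float64(-0.843)] x 3 -> [ 5.3300e-01 -1.1000e-02  4.1100e-01  3.8882e+01]
   [-0.15, 0.04, 0.0, 0, 0, np.float64(-0.843)] x 3 -> [ 5.1900e-01 -3.0000e-02  4.1100e-01  6.4162e+01]
   [-0.15, -0.03, 0.0, 0, 0, np.float64(-0.843)] x 3 -> [ 5.0500e-01 -5.0000e-02  4.1100e-01  8.9441e+01]
   [-0.13, -0.09, 0.0, 0, 0, np.float64(-0.843)] x 3 -> [ 4.92000e-01 -6.90000e-02  4.10000e-01  1.14721e+02]
   [-0.08, -0.14, 0.0, 0, 0, np.float64(-0.843)] x 3 -> [ 4.78e-01 -8.80e-02  4.10e-01  1.40e+02]
```

>>> play_rows(
  series=[
    [-0.06,0.14,0,0,0,-0.843],
    [-0.06,0.14,0,0,0,-0.843],
    [-0.06,0.14,0,0,0,-0.843],
  ],
)

```text
time: 19.9
ee_pos: [0.546, 0.0076, 0.4084]
eef_rot: [0.993, 0.12, -0.001, 0.0]
ft_force: [0.2, 1.1, -0.4]
width: 0.0392
grip_force: 0.0
```

>>> play_rows(
  series=[
    [-0.12,0.1,0,0,0,-0.843],
    [-0.12,0.1,0,0,0,-0.843],
    [-0.12,0.1,0,0,0,-0.843],
  ],
)

```text
time: 20.2
ee_pos: [0.5319, -0.0111, 0.4084]
eef_rot: [0.942, 0.335, -0.001, -0.0]
ft_force: [0.6, 0.3, -0.3]
width: 0.0393
grip_force: 0.0
```

>>> play_rows(
  series=[
    [-0.15,0.04,0,0,0,-0.843],
    [-0.15,0.04,0,0,0,-0.843],
    [-0.15,0.04,0,0,0,-0.843],
  ],
)

```text
time: 20.5
ee_pos: [0.518, -0.0298, 0.4084]
eef_rot: [0.846, 0.533, -0.001, -0.0]
ft_force: [0.1, 0.3, 0.9]
width: 0.0389
grip_force: 0.0
```

>>> play_rows(
  series=[
    [-0.15,-0.03,0,0,0,-0.843],
    [-0.15,-0.03,0,0,0,-0.843],
    [-0.15,-0.03,0,0,0,-0.843],
  ],
)

```text
time: 20.8
ee_pos: [0.504, -0.048, 0.4084]
eef_rot: [0.709, 0.705, -0.0, -0.0]
ft_force: [0.6, -0.0, 0.6]
width: 0.0393
grip_force: 0.0
```

>>> play_rows(
  series=[
    [-0.13,-0.09,0,0,0,-0.843],
    [-0.13,-0.09,0,0,0,-0.843],
    [-0.13,-0.09,0,0,0,-0.843],
  ],
)

```text
time: 21.1
ee_pos: [0.4902, -0.0673, 0.4084]
eef_rot: [0.537, 0.843, -0.0, -0.001]
ft_force: [-0.2, 0.9, -0.0]
width: 0.0392
grip_force: 0.0
```

>>> play_rows(
  series=[
    [-0.08,-0.14,0,0,0,-0.843],
    [-0.08,-0.14,0,0,0,-0.843],
    [-0.08,-0.14,0,0,0,-0.843],
    [-0.08,-0.14,0,0,0,-0.843],
  ],
)

```text
time: 21.5
ee_pos: [0.4762, -0.0864, 0.4085]
eef_rot: [0.342, 0.94, -0.0, -0.001]
ft_force: [0.4, 0.3, 0.8]
width: 0.0389
grip_force: 0.0
```

Run:
```python
from h import *
go([(.478,-.088,.347,140)])
```

```text
at [ 4.762000e-01 -8.640000e-02  4.085000e-01  1.400447e+02] t 21.5 q7 0.94
   [-0.02, -0.0, 0.41, 0, 0, np.float64(0.001)] x 2 -> [ 4.78e-01 -8.80e-02  3.47e-01  1.40e+02]
```

>>> play_rows(
  series=[
    [-0.02,0,0.41,0,0,0],
    [-0.02,0,0.41,0,0,0],
  ],
)

```text
time: 21.7
ee_pos: [0.4774, -0.0883, 0.3436]
eef_rot: [0.345, 0.938, -0.0, -0.003]
ft_force: [-1.0, 0.1, 0.1]
width: 0.0391
grip_force: 0.0
```

>>> play_rows(
  series=[
    [0,0,0,0,0,0.875],
    [0,0,0,0,0,0.875],
    [0,0,0,0,0,0.875],
    [0,0,0,0,0,0.875],
  ],
)

```text
time: 22.1
ee_pos: [0.4786, -0.0889, 0.3477]
eef_rot: [0.551, 0.835, -0.001, -0.0]
ft_force: [-0.2, -4.5, -3.1]
width: 0.0392
grip_force: 1.9
```

>>> play_rows(
  series=[
    [0,0,0,0,0,0.875],
    [0,0,0,0,0,0.875],
    [0,0,0,0,0,0.875],
    [0,0,0,0,0,0.875],
  ],
)

```text
time: 22.5
ee_pos: [0.4785, -0.0891, 0.3477]
eef_rot: [0.725, 0.689, -0.001, -0.0]
ft_force: [-0.8, -4.9, -2.1]
width: 0.0391
grip_force: 2.3
```

>>> play_rows(
  series=[
    [0,0,0,0,0,0.875],
    [0,0,0,0,0,0.875],
    [0,0,0,0,0,0.875],
    [0,0,0,0,0,0.875],
  ],
)

```text
time: 22.9
ee_pos: [0.4784, -0.0892, 0.3477]
eef_rot: [0.863, 0.506, -0.001, 0.0]
ft_force: [-1.8, -4.8, -1.0]
width: 0.0391
grip_force: 2.3
```

>>> play_rows(
  series=[
    [0,0,0,0,0,0.875],
    [0,0,0,0,0,0.875],
    [0,0,0,0,0,0.875],
    [0,0,0,0,0,0.875],
  ],
)

```text
time: 23.3
ee_pos: [0.4783, -0.0891, 0.3477]
eef_rot: [0.955, 0.297, -0.001, 0.0]
ft_force: [-1.6, -4.2, -0.8]
width: 0.0389
grip_force: 2.3
```

>>> play_rows(
  series=[
    [0,0,0,0,0,0.2],
    [0,0,0,0,0,0.2],
  ],
)

```text
time: 23.5
ee_pos: [0.4783, -0.089, 0.3477]
eef_rot: [0.969, 0.248, -0.001, 0.0]
ft_force: [-3.2, -2.8, -1.5]
width: 0.0393
grip_force: 2.2
```

```bash
python3 c.py
```

```text
at [ 0.4783 -0.089   0.3477 28.664 ] t 23.5 q7 -1.01
tz [-0.75  0.56  0.15] -1.7 [-3.2 -2.8 -1.5]
```

>>> play_rows(
  series=[
    [0,0,0,0,0,0.15],
    [0,0,0,0,0,0.15],
  ],
)

```text
time: 23.7
ee_pos: [0.4782, -0.0889, 0.3477]
eef_rot: [0.978, 0.211, -0.001, 0.001]
ft_force: [-3.5, -6.7, -0.5]
width: 0.0396
grip_force: 29.0
```

>>> play_rows(
  series=[
    [0,0,0,0,0,0.15],
    [0,0,0,0,0,0.15],
  ],
)

```text
time: 23.9
ee_pos: [0.4783, -0.0886, 0.3477]
eef_rot: [0.985, 0.175, -0.002, 0.001]
ft_force: [-4.7, -8.3, -0.5]
width: 0.0398
grip_force: 84.4
```

>>> play_rows(
  series=[
    [0,0,0,0,0,-0.6],
    [0,0,0,0,0,-0.6],
    [0,0,-0.42,0,0,-0.6],
    [0,0,-0.42,0,0,-0.6],
  ],
)

```text
time: 24.3
ee_pos: [0.4795, -0.0877, 0.4152]
eef_rot: [0.946, 0.325, 0.002, 0.001]
ft_force: [0.5, -0.0, 1.8]
width: 0.0394
grip_force: 0.0
```

Run:
```python
from h import *
nuts()
go([(.4615,.010,.41,222)])
```

```text
0.96 [ 0.4814 -0.0866] wing deg 82.1 sd [0.0062 0.0197] 1810 px 315.0 254.0
0.81 [0.5562 0.0182] wing deg 35.1 sd [0.0061 0.0155] 2069 px 253.0 54.0
0.74 [0.4662 0.0082] wing deg 88.3 sd [0.0068 0.0198] 2332 px 185.0 185.0
0.56 [ 0.5737 -0.0696] wing deg 51.9 sd [0.0056 0.0195] 2259 px 386.0 125.0
at [ 0.4794 -0.0879  0.4136 37.8421] t 24.4 q7 -0.84
WRAP 184.1579203860891
   [0.04, -0.08, 0.0, 0, 0, np.float64(-0.877)] x 4 -> [ 0.477 -0.074  0.413 64.15 ]
   [0.08, -0.06, 0.0, 0, 0, np.float64(-0.877)] x 4 -> [ 4.7400e-01 -6.0000e-02  4.1300e-01  9.0459e+01]
   [0.09, -0.02, 0.0, 0, 0, np.float64(-0.877)] x 4 -> [ 4.72000e-01 -4.60000e-02  4.12000e-01  1.16767e+02]
   [0.09, 0.03, 0.0, 0, 0, np.float64(-0.877)] x 4 -> [ 4.69000e-01 -3.20000e-02  4.12000e-01  1.43075e+02]
   [0.07, 0.06, 0.0, 0, 0, np.float64(-0.877)] x 4 -> [ 4.67000e-01 -1.80000e-02  4.11000e-01  1.69383e+02]
   [0.03, 0.09, 0.0, 0, 0, np.float64(-0.877)] x 4 -> [ 4.64000e-01 -4.00000e-03  4.11000e-01  1.95692e+02]
   [-0.01, 0.09, 0.0, 0, 0, np.float64(-0.877)] x 4 -> [4.62e-01 1.00e-02 4.10e-01 2.22e+02]
```

>>> play_rows(
  series=[
    [0.04,-0.08,0,0,0,-0.877],
    [0.04,-0.08,0,0,0,-0.877],
    [0.04,-0.08,0,0,0,-0.877],
    [0.04,-0.08,0,0,0,-0.877],
  ],
)

```text
time: 24.8
ee_pos: [0.476, -0.0749, 0.4099]
eef_rot: [0.847, 0.532, -0.0, -0.001]
ft_force: [0.1, 0.2, -0.4]
width: 0.0389
grip_force: 0.0
```

>>> play_rows(
  series=[
    [0.08,-0.06,0,0,0,-0.877],
    [0.08,-0.06,0,0,0,-0.877],
    [0.08,-0.06,0,0,0,-0.877],
    [0.08,-0.06,0,0,0,-0.877],
  ],
)

```text
time: 25.2
ee_pos: [0.4732, -0.0603, 0.4102]
eef_rot: [0.705, 0.709, -0.0, -0.0]
ft_force: [0.4, 0.4, 0.4]
width: 0.0393
grip_force: 0.0
```

>>> play_rows(
  series=[
    [0.09,-0.02,0,0,0,-0.877],
    [0.09,-0.02,0,0,0,-0.877],
    [0.09,-0.02,0,0,0,-0.877],
    [0.09,-0.02,0,0,0,-0.877],
  ],
)

```text
time: 25.6
ee_pos: [0.4702, -0.047, 0.4104]
eef_rot: [0.527, 0.85, -0.0, -0.0]
ft_force: [-0.1, 0.4, -0.3]
width: 0.0394
grip_force: 0.0
```

>>> play_rows(
  series=[
    [0.09,0.03,0,0,0,-0.877],
    [0.09,0.03,0,0,0,-0.877],
    [0.09,0.03,0,0,0,-0.877],
    [0.09,0.03,0,0,0,-0.877],
  ],
)

```text
time: 26.0
ee_pos: [0.4683, -0.0329, 0.4106]
eef_rot: [0.32, 0.947, -0.0, -0.0]
ft_force: [-0.3, -0.3, -0.3]
width: 0.0387
grip_force: 0.0
```

>>> play_rows(
  series=[
    [0.07,0.06,0,0,0,-0.877],
    [0.07,0.06,0,0,0,-0.877],
    [0.07,0.06,0,0,0,-0.877],
    [0.07,0.06,0,0,0,-0.877],
  ],
)

```text
time: 26.4
ee_pos: [0.4653, -0.0195, 0.4106]
eef_rot: [0.097, 0.995, -0.0, -0.0]
ft_force: [0.8, 0.0, 0.2]
width: 0.0392
grip_force: 0.0
```

>>> play_rows(
  series=[
    [0.03,0.09,0,0,0,-0.877],
    [0.03,0.09,0,0,0,-0.877],
    [0.03,0.09,0,0,0,-0.877],
    [0.03,0.09,0,0,0,-0.877],
  ],
)

```text
time: 26.8
ee_pos: [0.4634, -0.0053, 0.4107]
eef_rot: [-0.132, 0.991, 0.0, -0.0]
ft_force: [0.4, -0.1, 0.2]
width: 0.0391
grip_force: 0.0
```

>>> play_rows(
  series=[
    [-0.01,0.09,0,0,0,-0.877],
    [-0.01,0.09,0,0,0,-0.877],
    [-0.01,0.09,0,0,0,-0.877],
    [-0.01,0.09,0,0,0,-0.877],
  ],
)

```text
time: 27.2
ee_pos: [0.4613, 0.0081, 0.4107]
eef_rot: [-0.354, 0.935, -0.0, -0.0]
ft_force: [-0.3, 0.4, -0.2]
width: 0.0389
grip_force: 0.0
```

Run:
```python
from h import *
nuts()
go([(.462,.010,.347,222-360)])
```

```text
0.97 [ 0.5585 -0.0854] wing deg 113.0 sd [0.0057 0.0105] 1228 px 118.0 271.0
0.74 [ 0.4738 -0.0868] wing deg 85.7 sd [0.0067 0.0197] 2371 px 187.0 175.0
0.67 [0.4587 0.0068] wing deg 85.0 sd [0.0061 0.0195] 1854 px 315.0 252.0
at [ 4.613000e-01  8.000000e-03  4.107000e-01 -1.387517e+02] t 27.3 q7 2.18
   [-0.01, 0.01, 0.42, 0, 0, np.float64(-0.025)] x 2 -> [ 4.62e-01  1.00e-02  3.47e-01 -1.38e+02]
```

>>> play_rows(
  series=[
    [-0.01,0.01,0,0,0,-0.15],
    [-0.01,0.01,0.42,0,0,-0.15],
    [-0.01,0.01,0.42,0,0,-0.15],
  ],
)

```text
time: 27.6
ee_pos: [0.4602, 0.0099, 0.3443]
eef_rot: [-0.39, 0.921, 0.001, -0.002]
ft_force: [-0.7, -0.5, -0.0]
width: 0.0389
grip_force: 0.0
```

>>> play_rows(
  series=[
    [0,0,0,0,0,0.79],
    [0,0,0,0,0,0.79],
    [0,0,0,0,0,0.79],
    [0,0,0,0,0,0.79],
  ],
)

```text
time: 28.0
ee_pos: [0.4619, 0.0101, 0.3481]
eef_rot: [-0.191, 0.982, 0.0, 0.001]
ft_force: [3.2, -0.1, -3.1]
width: 0.0392
grip_force: 1.9
```

>>> play_rows(
  series=[
    [0,0,0,0,0,0.79],
    [0,0,0,0,0,0.79],
    [0,0,0,0,0,0.79],
    [0,0,0,0,0,0.79],
  ],
)

```text
time: 28.4
ee_pos: [0.4621, 0.0098, 0.3483]
eef_rot: [0.014, 1.0, -0.0, 0.001]
ft_force: [5.8, -1.3, -3.4]
width: 0.0394
grip_force: 2.5
```

>>> play_rows(
  series=[
    [0,0,0,0,0,0.79],
    [0,0,0,0,0,0.79],
    [0,0,0,0,0,0.79],
    [0,0,0,0,0,0.79],
  ],
)

```text
time: 28.8
ee_pos: [0.4622, 0.0095, 0.3485]
eef_rot: [0.22, 0.976, -0.0, 0.001]
ft_force: [5.6, -3.6, -3.7]
width: 0.0398
grip_force: 2.5
```

>>> play_rows(
  series=[
    [0,0,0,0,0,0.79],
    [0,0,0,0,0,0.79],
    [0,0,0,0,0,0.79],
    [0,0,0,0,0,0.79],
  ],
)

```text
time: 29.2
ee_pos: [0.4621, 0.0092, 0.3485]
eef_rot: [0.415, 0.91, -0.0, 0.001]
ft_force: [3.9, -4.3, -0.5]
width: 0.0392
grip_force: 2.3
```

>>> play_rows(
  series=[
    [0,0,0,0,0,0.15],
    [0,0,0,0,0,0.15],
  ],
)

```text
time: 29.4
ee_pos: [0.4621, 0.0091, 0.3486]
eef_rot: [0.45, 0.893, -0.0, 0.001]
ft_force: [5.1, -3.8, -1.7]
width: 0.039
grip_force: 3.0
```

>>> play_rows(
  series=[
    [0,0,0,0,0,0.15],
    [0,0,0,0,0,0.15],
  ],
)

```text
time: 29.6
ee_pos: [0.4621, 0.0091, 0.3486]
eef_rot: [0.485, 0.875, -0.0, 0.001]
ft_force: [4.1, -5.0, -1.8]
width: 0.0392
grip_force: 3.0
```

Now at psi ≈ 122; no stop yet.

>>> play_rows(
  series=[
    [0,0,0,0,0,0.15],
    [0,0,0,0,0,0.15],
  ],
)

```text
time: 29.8
ee_pos: [0.4621, 0.009, 0.3486]
eef_rot: [0.519, 0.855, -0.0, 0.001]
ft_force: [3.4, -4.9, -1.1]
width: 0.0394
grip_force: 3.0
```

>>> play_rows(
  series=[
    [0,0,0,0,0,0.12],
    [0,0,0,0,0,0.12],
  ],
)

```text
time: 30.0
ee_pos: [0.4621, 0.009, 0.3486]
eef_rot: [0.545, 0.839, -0.0, 0.001]
ft_force: [5.7, -6.4, -2.2]
width: 0.0394
grip_force: 16.2
```

>>> play_rows(
  series=[
    [0,0,0,0,0,0.08],
    [0,0,0,0,0,0.08],
  ],
)

```text
time: 30.2
ee_pos: [0.4621, 0.0091, 0.3486]
eef_rot: [0.561, 0.828, -0.0, 0.002]
ft_force: [4.1, -6.3, -2.6]
width: 0.0396
grip_force: 38.3
```

>>> play_rows(
  series=[
    [0,0,0,0,0,-0.6],
    [0,0,0,0,0,-0.6],
    [0,0,-0.42,0,0,-0.6],
    [0,0,-0.42,0,0,-0.6],
  ],
)

```text
time: 30.6
ee_pos: [0.462, 0.0105, 0.4152]
eef_rot: [0.424, 0.905, 0.001, 0.002]
ft_force: [1.2, 0.8, 0.1]
width: 0.0389
grip_force: 0.0
```

Run:
```python
from h import *
nuts()
go([(.5755,-.0705,.41,203)])
```

```text
0.46 [ 0.4849 -0.0663] wing deg 107.9 sd [0.0011 0.0017] 35 px 270.0 350.0
at [4.620000e-01 1.040000e-02 4.136000e-01 1.297603e+02] t 30.7 q7 0.58
   [-0.3, 0.08, 0.01, 0, 0, np.float64(-0.814)] x 3 -> [ 5.00000e-01 -1.70000e-02  4.12000e-01  1.54174e+02]
   [-0.31, -0.05, 0.01, 0, 0, np.float64(-0.814)] x 3 -> [ 5.38000e-01 -4.40000e-02  4.11000e-01  1.78587e+02]
   [-0.26, -0.17, 0.01, 0, 0, np.float64(-0.814)] x 3 -> [ 5.76e-01 -7.00e-02  4.10e-01  2.03e+02]
```

>>> play_rows(
  series=[
    [-0.3,0.08,0.01,0,0,-0.814],
    [-0.3,0.08,0.01,0,0,-0.814],
    [-0.3,0.08,0.01,0,0,-0.814],
  ],
)

```text
time: 31.0
ee_pos: [0.4999, -0.0174, 0.4078]
eef_rot: [0.221, 0.975, 0.0, -0.001]
ft_force: [0.1, -0.3, 0.3]
width: 0.0391
grip_force: 0.0
```

>>> play_rows(
  series=[
    [-0.31,-0.05,0.01,0,0,-0.814],
    [-0.31,-0.05,0.01,0,0,-0.814],
    [-0.31,-0.05,0.01,0,0,-0.814],
  ],
)

```text
time: 31.3
ee_pos: [0.5387, -0.0443, 0.406]
eef_rot: [0.009, 1.0, 0.0, -0.002]
ft_force: [-1.0, -0.2, -0.5]
width: 0.0394
grip_force: 0.0
```

>>> play_rows(
  series=[
    [-0.26,-0.17,0.01,0,0,-0.814],
    [-0.26,-0.17,0.01,0,0,-0.814],
    [-0.26,-0.17,0.01,0,0,-0.814],
    [-0.26,-0.17,0.01,0,0,-0.814],
  ],
)

```text
time: 31.7
ee_pos: [0.5767, -0.0698, 0.4051]
eef_rot: [-0.201, 0.98, 0.001, -0.001]
ft_force: [-0.3, 0.1, 0.1]
width: 0.039
grip_force: 0.0
```

Run:
```python
from h import *
nuts()
go([(.576,-.0705,.347,203-360)])
```

```text
0.89 [0.5464 0.0098] wing deg 8.4 sd [0.0066 0.008 ] 1131 px 444.0 265.0
0.77 [ 0.4797 -0.0892] wing deg 83.6 sd [0.0055 0.0191] 2405 px 349.0 101.0
0.74 [ 0.5719 -0.0733] wing deg 51.2 sd [0.0058 0.0197] 1923 px 311.0 251.0
0.65 [0.4627 0.0042] wing deg 168.4 sd [0.0074 0.0198] 2911 px 501.0 141.0
0.39 [0.5151 0.1153] wing deg 10.5 sd [0.0052 0.0329] 1370 px 595.0 280.0
at [ 5.766000e-01 -6.960000e-02  4.057000e-01 -1.570307e+02] t 31.8 q7 1.91
   [0.01, -0.0, 0.39, 0, 0, np.float64(-0.001)] x 2 -> [ 5.76e-01 -7.00e-02  3.47e-01 -1.57e+02]
```

>>> play_rows(
  series=[
    [0,0,0.39,0,0,0],
    [0,0,0.39,0,0,0],
  ],
)

```text
time: 32.0
ee_pos: [0.5752, -0.0697, 0.3433]
eef_rot: [-0.2, 0.98, 0.001, -0.003]
ft_force: [-0.7, -0.7, -1.3]
width: 0.0396
grip_force: 0.0
```

>>> play_rows(
  series=[
    [0,0,0,0,0,0.9],
    [0,0,0,0,0,0.9],
    [0,0,0,0,0,0.9],
    [0,0,0,0,0,0.9],
  ],
)

```text
time: 32.4
ee_pos: [0.5773, -0.07, 0.3488]
eef_rot: [0.037, 0.999, -0.0, 0.001]
ft_force: [7.0, -2.7, -4.8]
width: 0.0393
grip_force: 4.2
```

>>> play_rows(
  series=[
    [0,0,0,0,0,0.9],
    [0,0,0,0,0,0.9],
    [0,0,0,0,0,0.9],
    [0,0,0,0,0,0.9],
  ],
)

```text
time: 32.8
ee_pos: [0.5777, -0.0711, 0.349]
eef_rot: [0.269, 0.963, -0.001, 0.002]
ft_force: [9.8, -5.9, -5.5]
width: 0.039
grip_force: 4.7
```

>>> play_rows(
  series=[
    [0,0,0,0,0,0.9],
    [0,0,0,0,0,0.9],
    [0,0,0,0,0,0.9],
    [0,0,0,0,0,0.9],
  ],
)

```text
time: 33.2
ee_pos: [0.5774, -0.0723, 0.3492]
eef_rot: [0.487, 0.873, -0.001, 0.003]
ft_force: [7.9, -9.8, -2.8]
width: 0.0389
grip_force: 4.8
```

>>> play_rows(
  series=[
    [0,0,0,0,0,0.85],
    [0,0,0,0,0,0.85],
    [0,0,0,0,0,0.85],
    [0,0,0,0,0,0.85],
  ],
)

```text
time: 33.6
ee_pos: [0.5769, -0.0727, 0.3491]
eef_rot: [0.668, 0.744, -0.001, 0.002]
ft_force: [2.1, -11.0, 0.1]
width: 0.0397
grip_force: 4.2
```

>>> play_rows(
  series=[
    [0,0,0,0,0,0.15],
    [0,0,0,0,0,0.15],
  ],
)

```text
time: 33.8
ee_pos: [0.5767, -0.0729, 0.349]
eef_rot: [0.696, 0.718, -0.001, 0.002]
ft_force: [1.1, -12.4, -0.0]
width: 0.0392
grip_force: 4.4
```

>>> play_rows(
  series=[
    [0,0,0,0,0,0.15],
    [0,0,0,0,0,0.15],
  ],
)

```text
time: 34.0
ee_pos: [0.5766, -0.0729, 0.349]
eef_rot: [0.724, 0.69, -0.001, 0.002]
ft_force: [0.3, -10.3, 0.9]
width: 0.0391
grip_force: 4.3
```

Psi ≈ 87; carry on in small steps.

>>> play_rows(
  series=[
    [0,0,0,0,0,0.15],
    [0,0,0,0,0,0.15],
  ],
)

```text
time: 34.2
ee_pos: [0.5765, -0.0729, 0.349]
eef_rot: [0.75, 0.661, -0.001, 0.002]
ft_force: [-0.9, -12.0, 0.1]
width: 0.0392
grip_force: 4.3
```

>>> play_rows(
  series=[
    [0,0,0,0,0,0.12],
    [0,0,0,0,0,0.12],
  ],
)

```text
time: 34.4
ee_pos: [0.5765, -0.073, 0.349]
eef_rot: [0.77, 0.638, -0.002, 0.002]
ft_force: [-0.9, -13.5, 2.6]
width: 0.0388
grip_force: 19.1
```

>>> play_rows(
  series=[
    [0,0,0,0,0,0.08],
    [0,0,0,0,0,0.08],
  ],
)

```text
time: 34.6
ee_pos: [0.5764, -0.0729, 0.349]
eef_rot: [0.783, 0.623, -0.002, 0.002]
ft_force: [-1.1, -14.7, 1.4]
width: 0.039
grip_force: 42.5
```

>>> play_rows(
  series=[
    [0,0,0,0,0,-0.6],
    [0,0,0,0,0,-0.6],
    [0,0,-0.5,0,0,-0.6],
    [0,0,-0.5,0,0,-0.6],
  ],
)

```text
time: 35.0
ee_pos: [0.5767, -0.0694, 0.4268]
eef_rot: [0.674, 0.738, 0.001, 0.001]
ft_force: [0.6, 0.2, 0.1]
width: 0.0392
grip_force: 0.0
```

Run:
```python
from h import *
nuts()
go([(.53,.05,.43,70)])
```

```text
0.93 [ 0.4851 -0.075 ] wing deg 97.8 sd [0.0067 0.0121] 1335 px 185.0 247.0
0.85 [0.5612 0.0246] wing deg 37.3 sd [0.0056 0.0182] 1883 px 303.0 109.0
0.67 [ 0.5756 -0.0683] wing deg 136.8 sd [0.0061 0.0195] 1638 px 312.0 249.0
0.66 [0.4667 0.0097] wing deg 173.4 sd [0.0058 0.0192] 1559 px 157.0 121.0
at [ 5.7720e-01 -6.9300e-02  4.2810e-01  9.5137e+01] t 35.1 q7 0.08
   [0.82, -0.24, -0.01, 0, 0, np.float64(0.838)] x 3 -> [5.3e-01 5.0e-02 4.3e-01 7.0e+01]
```

>>> play_rows(
  series=[
    [0.82,-0.24,-0.01,0,0,0.838],
    [0.82,-0.24,-0.01,0,0,0.838],
    [0.82,-0.24,-0.01,0,0,0.838],
    [0.82,-0.24,-0.01,0,0,0.838],
  ],
  fingers=-0.25,
)

```text
time: 35.5
ee_pos: [0.5278, 0.0547, 0.425]
eef_rot: [0.819, 0.574, 0.0, -0.001]
ft_force: [-0.3, -0.6, 1.2]
width: 0.033
grip_force: 0.0
```

Run:
```python
from h import *
im,W,k=wristcam(); cv2.imwrite('pics/w2.png',im)
for n in ('lever_grip','valve_lever'):
  for d in spotter.regions_of('wrist',n)[:2]:
    v,u=np.nonzero(d['pixels']); P=ray(np.c_[u,v],W,k,.131)[:,:2]; m=P.mean(0)
    e,V=np.linalg.eigh(np.cov((P-m).T)); print(n,d['conf'],m.round(4),np.degrees(np.arctan2(V[1,1],V[0,1]))%180,np.sqrt(e),u.mean(),v.mean())
c,s=np.cos(np.radians(9.5)),np.sin(np.radians(9.5)); pv=np.array([.5185-.19*s,-.0305+.19*c])
print('pivot pred',pv, proj([[*pv,.13],[pv[0]+.08*c,pv[1]+.08*s,.131]],'wrist',W))
```

```text
lever_grip 0.89 [0.5444 0.1691] 14.427283889776561 [0.00550964 0.03568899] 284.4117387466902 87.48521624007061
valve_lever 0.61 [0.5444 0.1691] 14.65686637093549 [0.00555528 0.0357538 ] 284.3826352530541 87.47883944153578
pivot pred [0.48714095 0.15689426] [[218.88999892 132.05244835]
 [311.11116787  75.62012587]]
```

View pics/w2.png

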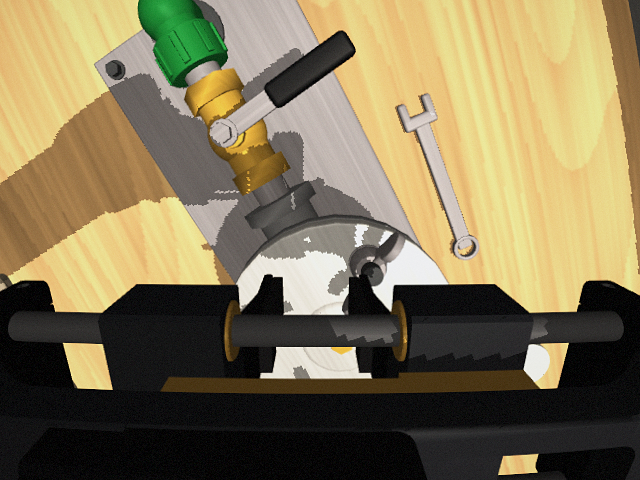

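Run:
```python
from h import *
pv=np.array([.490,.157]); P=lambda a,z=.298:(pv[0]+.08*np.cos(np.radians(a)),pv[1]+.08*np.sin(np.radians(a)),z,a)
go([P(14.5,.38),P(14.5),P(40),P(65),P(88),P(98),P(106)])
```

```text
at [5.29500e-01 4.90000e-02 4.24300e-01 7.01535e+01] t 35.65 q7 -0.56
   [0.44, -0.03, 0.15, 0, 0, np.float64(0.928)] x 4 -> [ 0.548  0.113  0.402 42.327]
   [0.38, -0.23, 0.15, 0, 0, np.float64(0.928)] x 4 -> [ 0.567  0.177  0.38  14.5  ]
   [-0.0, 0.0, 0.55, 0, 0, np.float64(-0.0)] x 2 -> [ 0.567  0.177  0.298 14.5  ]
   [-0.05, -0.23, 0.0, 0, 0, np.float64(-0.85)] x 3 -> [ 0.551  0.208  0.298 40.   ]
   [-0.05, -0.23, 0.0, 0, 0, np.float64(-0.833)] x 3 -> [ 0.524  0.23   0.298 65.   ]
   [-0.04, -0.21, 0.0, 0, 0, np.float64(-0.767)] x 3 -> [ 0.493  0.237  0.298 88.   ]
   [-0.01, -0.09, 0.0, 0, 0, np.float64(-0.333)] x 2 -> [ 0.479  0.236  0.298 98.   ]
   [-0.01, -0.07, 0.0, 0, 0, np.float64(-0.267)] x 1 -> [  0.468   0.234   0.298 106.   ]
```

>>> play_rows(
  series=[
    [0.44,-0.03,0.15,0,0,0.928],
    [0.44,-0.03,0.15,0,0,0.928],
    [0.44,-0.03,0.15,0,0,0.928],
    [0.44,-0.03,0.15,0,0,0.928],
  ],
)

```text
time: 36.05
ee_pos: [0.5483, 0.1125, 0.401]
eef_rot: [0.934, 0.358, -0.001, -0.0]
ft_force: [-0.2, -0.2, -0.4]
width: 0.0324
grip_force: 0.0
```

>>> play_rows(
  series=[
    [0.38,-0.23,0.15,0,0,0.928],
    [0.38,-0.23,0.15,0,0,0.928],
    [0.38,-0.23,0.15,0,0,0.928],
    [0.38,-0.23,0.15,0,0,0.928],
    [0.38,-0.23,0.15,0,0,0.928],
  ],
)

```text
time: 36.55
ee_pos: [0.5674, 0.1758, 0.3788]
eef_rot: [0.992, 0.125, -0.0, 0.0]
ft_force: [-0.1, -0.5, 0.5]
width: 0.0324
grip_force: 0.0
```

Run:
```python
from h import *
im,W,k=wristcam(); cv2.imwrite('pics/w3.png',im); print(proj([[.567,.177,.131],[.49,.157,.135]],'wrist',W))
go([(.567,.177,.298,14.5)])
```

```text
[[314.31776044 254.37363214]
 [314.67924478 358.45371186]]
at [ 0.5673  0.1758  0.3789 14.4593] t 36.6 q7 -1.76
   [0.0, -0.01, 0.54, 0, 0, np.float64(-0.001)] x 2 -> [ 0.567  0.177  0.298 14.5  ]
```

View pics/w3.png

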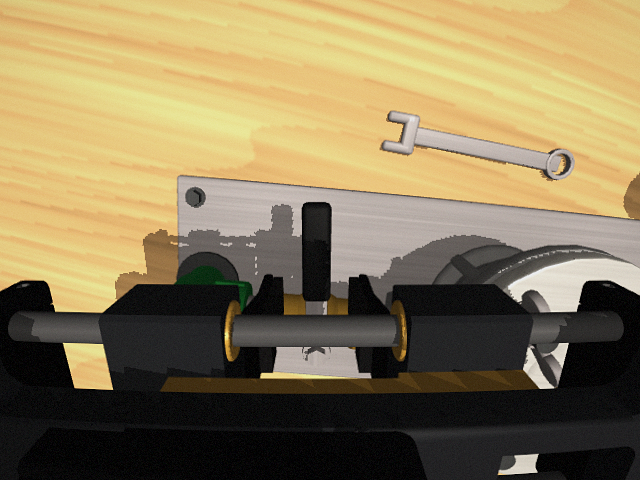

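>>> play_rows(
  series=[
    [0,0,0.3,0,0,0],
    [0,0,0.54,0,0,0],
    [0,0,0.54,0,0,0],
  ],
)

```text
time: 36.9
ee_pos: [0.5654, 0.1754, 0.2935]
eef_rot: [0.992, 0.126, -0.004, 0.001]
ft_force: [-0.9, 0.3, 0.1]
width: 0.0327
grip_force: 0.0
```

>>> play_rows(
  series=[
    [-0.05,-0.23,0,0,0,-0.85],
    [-0.05,-0.23,0,0,0,-0.85],
    [-0.05,-0.23,0,0,0,-0.85],
  ],
)

```text
time: 37.2
ee_pos: [0.5511, 0.2092, 0.3005]
eef_rot: [0.938, 0.346, 0.001, 0.0]
ft_force: [0.6, -0.3, 0.1]
width: 0.0325
grip_force: 0.0
```

>>> play_rows(
  series=[
    [-0.05,-0.23,0,0,0,-0.833],
    [-0.05,-0.23,0,0,0,-0.833],
    [-0.05,-0.23,0,0,0,-0.833],
  ],
)

```text
time: 37.5
ee_pos: [0.5231, 0.2306, 0.3008]
eef_rot: [0.841, 0.54, 0.001, 0.0]
ft_force: [0.3, -0.2, -0.2]
width: 0.0325
grip_force: 0.0
```

>>> play_rows(
  series=[
    [-0.04,-0.21,0,0,0,-0.767],
    [-0.04,-0.21,0,0,0,-0.767],
    [-0.04,-0.21,0,0,0,-0.767],
  ],
)

```text
time: 37.8
ee_pos: [0.4921, 0.2382, 0.3007]
eef_rot: [0.717, 0.697, 0.001, 0.001]
ft_force: [0.0, 0.4, 0.4]
width: 0.0325
grip_force: 0.0
```

>>> play_rows(
  series=[
    [-0.01,-0.09,0,0,0,-0.333],
    [-0.01,-0.09,0,0,0,-0.333],
  ],
)

```text
time: 38.0
ee_pos: [0.4784, 0.2371, 0.3004]
eef_rot: [0.655, 0.756, 0.001, 0.001]
ft_force: [0.6, 0.1, 0.4]
width: 0.0328
grip_force: 0.0
```

```bash
python3 c.py
```

```text
at [ 0.4784  0.2371  0.3004 98.1948] t 38.0 q7 -0.53
tz [-0.01 -0.17 -0.  ] 1.66 [0.6 0.1 0.4]
```

Run:
```python
from h import *
im=vision.camera('scene'); cv2.imwrite('pics/s2.png',im)
for c in ('scene','wrist'):
  if c=='wrist': vision.camera(c)
  print(c,[(d['point'],d['conf']) for d in spotter.boxes_of(c,'lever_grip')])
```

```text
scene [([0.4952, 0.1663, 0.1259], 0.86)]
wrist [([0.4806, 0.2459, 0.1268], 0.93)]
```

View pics/s2.png

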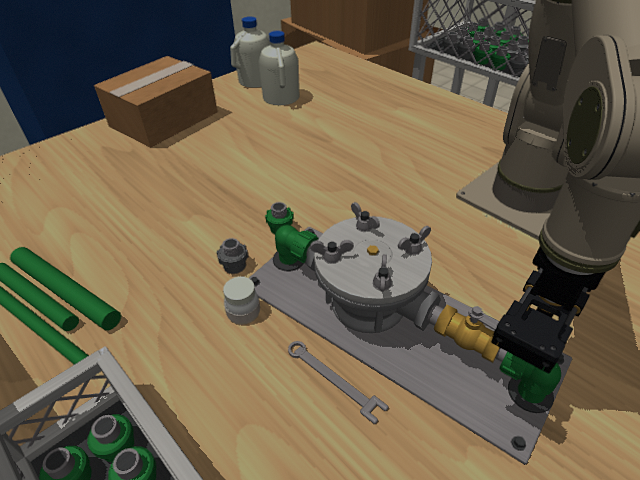

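>>> play_rows(
  series=[
    [0,-0.05,0,0,0,-0.2],
    [0,-0.05,0,0,0,-0.2],
  ],
)

```text
time: 38.4
ee_pos: [0.4711, 0.2358, 0.2986]
eef_rot: [0.616, 0.788, 0.0, 0.0]
ft_force: [0.2, -0.1, 0.1]
width: 0.0325
grip_force: 0.0
```

>>> play_rows(
  series=[
    [0,-0.03,0,0,0,-0.1],
    [0,-0.03,0,0,0,-0.1],
  ],
)

```text
time: 38.6
ee_pos: [0.4688, 0.2346, 0.2989]
eef_rot: [0.597, 0.802, 0.003, 0.002]
ft_force: [15.9, 2.1, -8.7]
width: 0.0328
grip_force: 7.8
```

```bash
python3 c.py
```

```text
at [  0.4688   0.2346   0.2989 106.7067] t 38.6 q7 -0.39
tz [ 0.55 -3.48 -0.13] 0.93 [15.9  2.1 -8.7]
```

>>> play_rows(
  series=[
    [0,0.035,0,0,0,0.1],
    [0,0.035,0,0,0,0.1],
  ],
)

```text
time: 38.8
ee_pos: [0.4721, 0.2365, 0.2982]
eef_rot: [0.618, 0.786, -0.0, -0.0]
ft_force: [0.2, -0.2, -0.9]
width: 0.0327
grip_force: 0.0
```

>>> play_rows(
  series=[
    [0,0,-0.3,0,0,0],
    [0,0,-0.6,0,0,0],
    [0,0,-0.9,0,0,0],
    [0,0,-0.9,0,0,0],
  ],
)

```text
time: 39.2
ee_pos: [0.4718, 0.2376, 0.4394]
eef_rot: [0.616, 0.788, 0.004, 0.002]
ft_force: [-0.8, -0.3, -0.2]
width: 0.0327
grip_force: 0.0
```

Run:
```python
from h import *
im,W,k=nuts(); cv2.imwrite('pics/w4.png',im)
for d in spotter.regions_of('wrist','lever_grip')[:2]:
    v,u=np.nonzero(d['pixels']); P=ray(np.c_[u,v],W,k,.131)[:,:2]; m=P.mean(0)
    e,V=np.linalg.eigh(np.cov((P-m).T)); print(d['conf'],m.round(4),np.degrees(np.arctan2(V[1,1],V[0,1]))%180,np.sqrt(e),u.mean(),v.mean())
s=status.read_state(); print(s['ee_pos'],s['ft_force'],s['time'])
```

```text
0.86 [0.4783 0.2212] 99.0899336819889 [0.00548671 0.03126996] 314.5646078059871 251.47707464948843
[0.4712576  0.23647286 0.4327269 ] [-0.3184482  -0.35181279 -0.82443231] 39.35
```

View pics/w4.png

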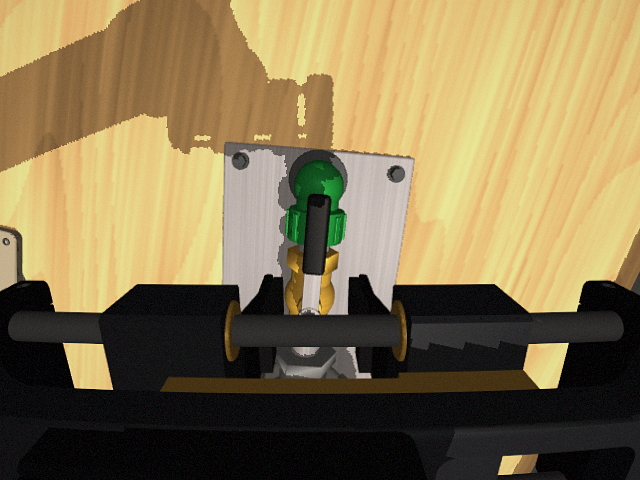

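The lever lies in line with the pipe: its sleeve is at about (315, 235), pointing at the green elbow, and measures 99.1° against an expected 99.5°. The gripper is well clear of everything.

```bash
python3 -c "
from bench import job; print(job.close_job())"
```

```text
the job is handed in; nothing more can be done
None
```

I tightened all four wing nuts to their stops in two crisscross passes, swung the valve lever open in line with the pipe, never went near the loose things on the bench, and handed the job in at about 39 s; the hand-in gave no verdict.

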